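# Load and screw shut the tin leak-test chamber

### The job

Get the coffee sample tins ready for their leak test: first stand every tin upright on the floor of the open round chamber, then put the lid on so that it sits fully down in the chamber's mouth. After that swing the yoke over the lid as far as its stop, and only then screw its hand knob down (clockwise) until it stops. Leave the scale, the bottle and the bowl where they are.

Things in the scene. Friction and masses are not known exactly. Their poses are not given: they have to be found in the camera images.
- chamber_floor (a point): Leak-test chamber: fixed round open-topped steel pot, outer diameter 176 mm, inner 166 mm, rim 62 mm above the table. This point is the centre of its inner floor, 6 mm above the table. Its x axis turns with the chamber, towards a small gauge outside the wall. The yoke's post (22 mm thick) stands 135 mm from the centre, 60 degrees clockwise (from above) of that x axis.
- chamber_rim (a point): Centre of the chamber's mouth, at rim height (56 mm above the inner floor).
- yoke_pivot (a point): On the upright post beside the chamber: the vertical axis about which the yoke swings, at the bar's mid height, 128 mm above the table.
- yoke (a joint): Swing of the yoke, a flat grey bar (26 mm wide, 14 mm thick, underside 121 mm above the table, 215 mm long from the pivot) that carries the screw. 0 = closed, at its stop, the screw exactly over the chamber's centre. Positive = open, counter-clockwise from above, up to 2.4 rad. Stays where left; about 1 N at the handle moves it.
- yoke_handle (a point): Black upright pin near the free end of the yoke bar, 14 mm in diameter, 45 mm tall, standing on the bar, 210 mm from the pivot and 75 mm beyond the screw. This point is half-way up it, 157.5 mm above the table. Held by it, the yoke swings in an arc about the pivot; the round pin may turn in the grip.
- knob (a joint): Turn of the screw's hand knob in rad: 0 = fully up, 16.0 = its stop, fully down (about two and a half turns). Grows clockwise seen from above; the knob sinks 5 mm a turn and carries a rubber foot (28 mm wide) down onto the lid's boss. Friction 0.06 N m; stays where left.
- knob_grip (a point): Centre, half-way up, of the black knurled hand knob of the screw on top of the yoke bar, 135 mm from the pivot: a cylinder 44 mm in diameter and 28 mm tall with a small white mark on top, axis vertical. 163 mm above the table when fully up, 150 mm when fully down.
- lid_plate (a point): The same lid: centre of the upper face of its round aluminium plate, 184 mm in diameter, 8 mm thick, with a plug beneath, 159 mm in diameter and 5 mm deep, that drops into the chamber's mouth with 3.5 mm play all round. At the start the lid lies on the table, plug down.
- lid_boss (a point): Middle of the boss of the chamber's loose lid: a black cylinder 34 mm in diameter, 30 mm tall, upright in the centre of the lid, to lift it by. This point is half-way up the boss: 15 mm above the plate's upper face, 28 mm above the plug's underside, 23 mm above the chamber's rim when the lid is seated. About 0.4 kg in all.
- tin_a_center (a point): Sealed sample tin: plain aluminium cylinder with paper band, 40 mm in diameter, 46 mm tall, about 90 g, standing upright. All tins are alike; two to four of them are there (None if absent). This point is its centre, half-way up (23 mm above its foot).
- tin_b_center (a point): Sealed sample tin: plain aluminium cylinder with paper band, 40 mm in diameter, 46 mm tall, about 90 g, standing upright. All tins are alike; two to four of them are there (None if absent). This point is its centre, half-way up (23 mm above its foot).
- tin_c_center (a point): Sealed sample tin: plain aluminium cylinder with paper band, 40 mm in diameter, 46 mm tall, about 90 g, standing upright. All tins are alike; two to four of them are there (None if absent). This point is its centre, half-way up (23 mm above its foot).
- tin_d_center (a point): Sealed sample tin: plain aluminium cylinder with paper band, 40 mm in diameter, 46 mm tall, about 90 g, standing upright. All tins are alike; two to four of them are there (None if absent). This point is its centre, half-way up (23 mm above its foot).
- scale: Bystander: flat black bench scale with steel pan, 130 x 110 x 26 mm, origin at its underside; leave alone.
- bottle: Bystander: amber bottle, 60 mm wide, 140 mm tall, origin at its underside; leave alone.
- bowl: Bystander: white cupping bowl, 90 mm wide, 60 mm tall, origin at its underside; leave alone.
Mind the look-alikes: they are no part of the job. Leave any orange look-alike of the part that bears tin_d_center alone.

How it is judged:
On the way, in this order (a step that is already met when the one before it is completed fails the run):
1. every tin stands upright on the chamber's floor (horizontal distance between each of tin_a_center, tin_b_center, tin_c_center, tin_d_center and chamber_floor below 0.067 m and z of tin_a_center in the frame of chamber_floor between 0.018 and 0.027 m and angle between each of tin_a_center, tin_b_center, tin_c_center, tin_d_center's own z axis and vertical below 0.12 rad and z of tin_b_center in the frame of chamber_floor between 0.018 and 0.027 m and z of tin_c_center in the frame of chamber_floor between 0.018 and 0.027 m and z of tin_d_center in the frame of chamber_floor between 0.018 and 0.027 m), for 0.2 s.
2. the lid is seated in the chamber's mouth, the yoke still open (horizontal distance between lid_boss and chamber_rim below 0.007 m and z of lid_boss in the frame of chamber_rim between 0.0205 and 0.0255 m and angle between lid_boss's own z axis and vertical below 0.03 rad and value of joint yoke above 0.5 rad), for 0.2 s.
3. the yoke is swung closed to its stop, the knob not yet screwed down (horizontal distance between lid_boss and chamber_rim below 0.007 m and z of lid_boss in the frame of chamber_rim between 0.0205 and 0.0255 m and angle between lid_boss's own z axis and vertical below 0.03 rad and value of joint yoke below 0.05 rad and value of joint knob below 8 rad), for 0.2 s.
4. the hand knob is screwed fully down (value of joint knob above 15.4 rad and value of joint yoke below 0.05 rad), for 0.2 s.
At the end, for the whole second after the job is handed in: Every tin present stands upright (within 0.12 rad) on the chamber floor; the lid is seated: centred within 7 mm, level within 0.03 rad and down within 2.5 mm; the yoke is closed within 0.05 rad; the knob is past 15.4 of its 16.0 rad; all at rest (all of step 1 and all of step 4 and horizontal distance between lid_boss and chamber_rim below 0.007 m and z of lid_boss in the frame of chamber_rim between 0.0205 and 0.0255 m and angle between lid_boss's own z axis and vertical below 0.03 rad and velocity of joint knob below 0.1 rad/s); the robot touches nothing.
It fails at once if the scale is pushed more than 3 cm (distance of scale from where it was at the start of the episode above 0.03 m).
It fails at once if the bottle is pushed more than 3 cm (distance of bottle from where it was at the start of the episode above 0.03 m).
It fails at once if the bowl is pushed more than 3 cm (distance of bowl from where it was at the start of the episode above 0.03 m).
Of tin_a, tin_b, tin_c, tin_d only 2 to 4 are there at a start; the rules pass over those that are not, and their reading is None.
At some moment in a run one of tin_a, tin_b, tin_c, tin_d may be knocked a few centimetres aside while the robot is not near it.
It also fails if it takes over 210 s, if anything falls off the work surface, if the arm or the gripper's body presses on something with over 40 N, if the wrist force passes 120 N, or if a joint passes its speed limit or range.

### The arm

A 6-joint arm with a two-finger parallel gripper is mounted at the origin on the work surface. World frame = base frame: x ahead of the robot, y to its left, z up, the work surface at z = 0. Lengths are in m, angles in rad, forces in N, time in s.
With the tool pointing down it reaches from about 0.375 to 0.9 m from the base axis. Payload 3.1 kg.
Tool frame: the origin (TCP) lies midway between the tips of the shut fingers; the grasp point (between the pads) lies 19 mm behind it; z points along the fingers, x is the direction in which the jaws open and shut, and the axes are right-handed (so a half turn about z gives the same grasp; the last joint's range is limited). The gripper opens to 87 mm and grips with 3 to 60 N. Pads are 19 mm wide; open, the fingers measure 117 mm over their backs; the gripper's body (75 mm by 190 mm) begins 51 mm behind the grasp point.
Start: joints at [-0.178, 0.527, 1.433, -0, 1.181, -0.178], TCP at [0.625, 0, 0.223] pointing down, gripper open.
Joint ranges: [-3.08, 3.08], [-0.75, 2.2], [0.22, 2.44], [-1.43, 4.57], [0, 2.65], [-2.85, 2.85]. Speed limits (rad/s): [2.79, 2.79, 3.14, 3.14, 3.14, 3.14].

### API

Orientations are given as a unit quaternion [x, y, z, w].
In Python, from rig import * gives the robot as it stands.
- The arm moves only by the tool drive_tool, never from a script. Its argument "plan" is a list of rows, each an object with "offset": the shift along the tool's x, y, z in cm, a list of three; "delta_rot": the turn, a rotation vector about the tool's x, y, z in degrees, a list of three; "jaw": the finger opening in cm, from 0 to 8.7. In form: [{"offset": [dx, dy, dz], "delta_rot": [wx, wy, wz], "jaw": jaw}, ...]. A call has exactly 8 rows; each row is the pose to reach, as a shift and turn from the pose commanded when the call began, along the tool's axes at that moment; what a row does not reach only later rows make up. A row lasts 1/12 s, in which the tool goes at most 41.7 mm and 7.16 degrees, less where a joint would pass 70% of its speed; a pose out of reach is approached as far as the arm can. A call with a gripper value outside its range is refused whole. The fingers move at their own pace and stop on an object; "squeeze" is the grip in N (left out, the last holds). Time passes only in rows, so rows that repeat a pose let the fingers close, or fill a call up. It gives the time, the measured TCP pose, the force and the opening at its end, in the units of the state.
- get_obs(): the state, without advancing time (a new reading comes with each control period).
- camera(name): name is "scene" or "side" or "wrist"; returns the picture (400x640x3 uint8, red, green, blue); there is no depth.
- calibration(name): a dict with "K" (3x3 intrinsics, pixels), "pose" (4x4, takes a point from camera to world coordinates); the wrist camera has in their place "tool_from_camera" (4x4, takes a point from camera to tool coordinates, whose origin is the TCP and whose axes are the tool frame's). Camera axes: x right, y down, z forward; pixel columns grow to the right and rows downward; lengths in m; the calibration is good to about 2 mm. The wrist camera is an equidistant fisheye: a pixel r from the principal point sees the ray r / f radians off the axis. A picture is of the moment at which its call begins: read the wrist's pose just before it. calibration takes no time and is no camera call.
- hand_in(): hands the job in, once; it reports no verdict.
The state is a dict: "time": time; "q": joint angles; "joint_velocities": joint speeds; "joint_torque": joint torques, N m; "position": TCP position; "tool_rot": TCP orientation; "ft_force": force on the tool from outside, world axes, zero at the start; "moment": the same for the moment, N m; "grip_width": finger opening in m.
Only numpy, scipy, OpenCV 4.12 (cv2) and the standard library are available. Lean on these libraries where they do the work, as an engineer would, in place of code of your own. Each camera call takes 0.05 s, during which the arm holds its last target.

## Working session

There is one attempt and no reset: what is moved stays moved. The work goes in short steps, Python scripts to look and compute and a tool call to move; the robot and the scene stay as the last step left them, time stands still between calls to the robot, and variables do not carry over. Pictures are saved under pics/ and viewed, and the job is handed in when it is done.

Besides the shell and the picture viewer there is one more tool, called by a JSON object that holds its "name" and its "arguments", one argument or row to a line. drive_tool: Moves the arm, as the interface text tells. Its arguments: {"type":"object","properties":{"plan":{"type":"array","items":{"type":"object","properties":{"offset":{"type":"array","items":{"type":"number"}},"delta_rot":{"type":"array","items":{"type":"number"}},"jaw":{"type":"number"}}}},"squeeze":{"type":"number"}},"required":["plan"]}

```bash
ls; mkdir -p pics; python3 - <<'E'
from rig import *
import cv2
print(get_obs())
for n in ["scene","side","wrist"]:
    print(n,calibration(n))
    cv2.imwrite(f"pics/{n}0.png",camera(n)[:,:,::-1])
E
```

```text
pics
{'time': 0.0, 'q': array([-1.78521572e-01,  5.28435227e-01,  1.43389526e+00,  4.16543537e-06,
        1.18141508e+00, -1.78489185e-01]), 'joint_velocities': array([-4.81551050e-05, -6.65571972e-04, -1.30249834e-03, -3.19033834e-04,
        8.68398942e-04, -4.45760749e-04]), 'joint_torque': array([-5.45745443e-04, -4.40045428e+01, -1.76593530e+01,  6.32597599e-02,
        5.83207863e-02, -1.53719384e-04]), 'position': array([6.24266224e-01, 1.49582084e-04, 2.21592897e-01]), 'tool_rot': array([ 9.99999420e-01, -1.69861891e-05, -1.05901145e-03, -1.93030084e-04]), 'ft_force': array([ 1.00553458,  0.18336091, -0.47582629]), 'moment': array([-0.01167083,  0.00551137, -0.03713321]), 'grip_width': 0.08756850846673153}
scene {'K': array([[426.82793992,   0.        , 314.59273122],
       [  0.        , 426.82793992, 199.00148699],
       [  0.        ,   0.        ,   1.        ]]), 'pose': array([[-6.58584314e-01,  6.42209505e-01, -3.92216335e-01,
         1.05070669e+00],
       [ 7.52506304e-01,  5.61372686e-01, -3.44376206e-01,
         4.55395060e-01],
       [-9.82135303e-04, -5.21
[... 390 characters left out ...]
460402, -0.41629363,  0.756356  , -0.89879826],
       [ 0.00735968, -0.87811249, -0.47839763,  0.72383654],
       [ 0.        ,  0.        ,  0.        ,  1.        ]])}
wrist {'K': array([[309.70691629,   0.        , 319.06740503],
       [  0.        , 309.70691629, 200.28675334],
       [  0.        ,   0.        ,   1.        ]]), 'tool_from_camera': array([[ 9.99999772e-01, -5.74612050e-04, -3.54766448e-04,
        -7.71970014e-04],
       [ 6.48525611e-04,  9.63623551e-01,  2.67262477e-01,
        -7.22067462e-02],
       [ 1.88289065e-04, -2.67262646e-01,  9.63623704e-01,
        -1.62207900e-01],
       [ 0.00000000e+00,  0.00000000e+00,  0.00000000e+00,
         1.00000000e+00]])}
```

View pics/scene0.png

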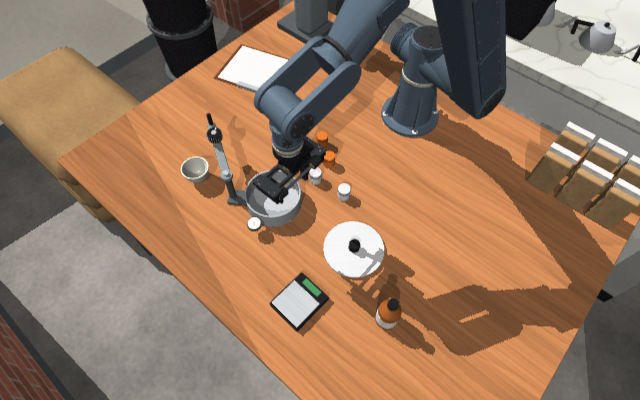

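View pics/side0.png

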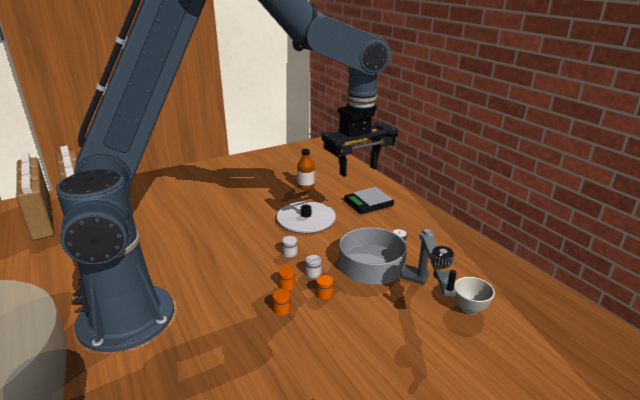

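View pics/wrist0.png

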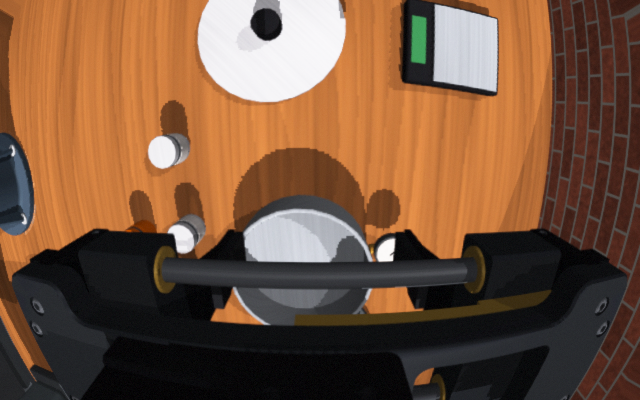

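```bash
cat > h.py <<'E'
from rig import *
import numpy as np, cv2
from scipy.spatial.transform import Rotation as R
def proj(name,P,obs=None):
    c=calibration(name); P=np.atleast_2d(np.asarray(P,float))
    if name!='wrist':
        T=np.linalg.inv(c['pose']); p=P@T[:3,:3].T+T[:3,3]
        return np.c_[p[:,0]/p[:,2]*c['K'][0,0]+c['K'][0,2],p[:,1]/p[:,2]*c['K'][1,1]+c['K'][1,2]]
    T=np.linalg.inv(wpose(obs)); p=P@T[:3,:3].T+T[:3,3]
    r=np.hypot(p[:,0],p[:,1]);th=np.arctan2(r,p[:,2]);K=c['K']
    return np.c_[K[0,2]+K[0,0]*th*p[:,0]/r,K[1,2]+K[1,1]*th*p[:,1]/r]
def wpose(obs):
    T=np.eye(4);T[:3,:3]=R.from_quat(obs['tool_rot']).as_matrix();T[:3,3]=obs['position']
    return T@calibration('wrist')['tool_from_camera']
def ray(name,uv,obs=None):
    c=calibration(name);K=c['K']
    if name!='wrist':
        T=c['pose'];d=np.array([(uv[0]-K[0,2])/K[0,0],(uv[1]-K[1,2])/K[1,1],1])
    else:
        T=wpose(obs);v=np.array([uv[0]-K[0,2],uv[1]-K[1,2]]);r=np.hypot(*v);th=r/K[0,0]
        d=np.array([*(v/max(r,1e-9)*np.sin(th)),np.cos(th)])
    d=T[:3,:3]@d
    return T[:3,3],d/np.linalg.norm(d)
def atz(name,uv,z,obs=None):
    o,d=ray(name,uv,obs);return o+d*(z-o[2])/d[2]
def crop(img,x0,y0,x1,y1,s,fn):
    cv2.imwrite(fn,cv2.resize(img[y0:y1,x0:x1,::-1],None,fx=s,fy=s,interpolation=cv2.INTER_CUBIC))
E
python3 - <<'E'
from h import *
s=cv2.imread('pics/scene0.png')[:,:,::-1]; crop(s,170,110,400,280,3.4,'pics/c1.png')
s=cv2.imread('pics/side0.png')[:,:,::-1]; crop(s,260,180,500,320,3.3,'pics/c2.png')
E
```

```text
(no output)
```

View pics/c1.png

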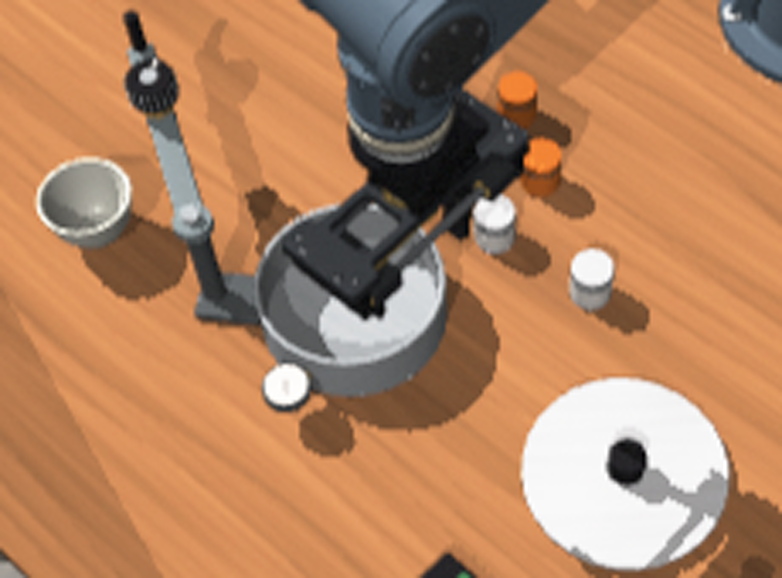

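View pics/c2.png

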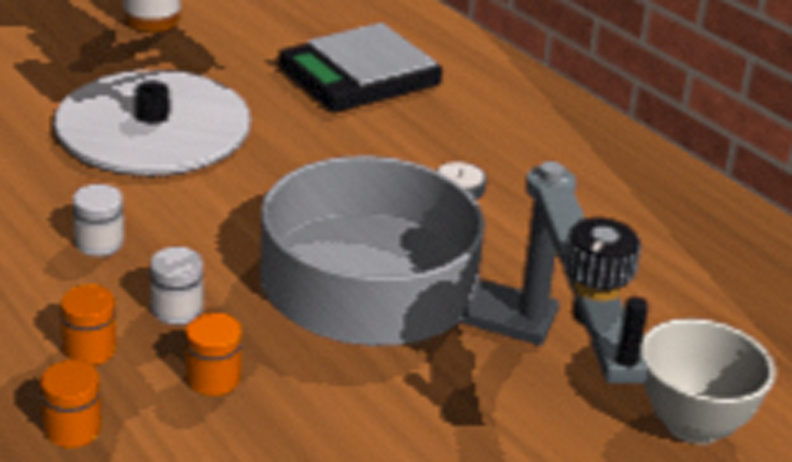

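```bash
python3 - <<'E'
from h import *
S=lambda x,y:(x/3.4+170,y/3.4+110)
D=lambda x,y:(x/3.3+260,y/3.3+180)
for nm,a,b,z in [('tin1',S(592,265),D(98,200),.046),('tin2',S(494,213),D(176,264),.046),('or1',S(518,88),D(71,382),.046),('or2',S(543,155),D(88,302),.046),('gauge',S(287,384),D(461,177),.05),
  ('boss top',S(628,452),D(152,88),.043),('post',S(192,212),D(550,172),.135),('knob top',S(150,75),D(605,243),.177),('handletop',S(131,17),D(635,303),.180),('bowl',S(84,185),D(703,352),.06)]:
    print(nm,atz('scene',a,z).round(4),atz('side',b,z).round(4))
def fit(n,pts,z):
    P=np.array([atz(n,p,z)[:2] for p in pts]);A=np.c_[2*P,np.ones(len(P))]
    s=np.linalg.lstsq(A,(P**2).sum(1),rcond=None)[0];print(n,s[:2],np.sqrt(s[2]+s[0]**2+s[1]**2))
fit('side',[D(262,217),D(482,230),D(372,157),D(300,262),D(372,277),D(440,268),D(300,172),D(440,172)],.062)
fit('side',[D(55,118),D(250,122),D(150,72),D(150,170),D(85,157),D(225,155),D(85,88),D(215,84)],.013)
fit('scene',[S(257,290),S(445,290),S(310,355),S(350,363),S(400,355),S(270,330),S(435,325)],.062)
fit('scene',[S(523,465),S(728,478),S(620,378),S(640,568),S(560,545),S(700,545),S(555,400),S(700,405)],.013)
E
```

```text
tin1 [0.4338 0.0388 0.046 ] [0.4326 0.0328 0.046 ]
tin2 [ 0.4495 -0.0692  0.046 ] [ 0.4448 -0.0765  0.046 ]
or1 [ 0.3174 -0.1524  0.046 ] [ 0.3153 -0.1607  0.046 ]
or2 [ 0.3656 -0.0786  0.046 ] [ 0.3651 -0.0858  0.046 ]
gauge [ 0.7117 -0.084   0.05  ] [ 0.7094 -0.0917  0.05  ]
boss top [0.5618 0.1834 0.043 ] [0.5631 0.1817 0.043 ]
post [ 0.6711 -0.2297  0.135 ] [ 0.6799 -0.2206  0.135 ]
knob top [ 0.6086 -0.3422  0.177 ] [ 0.604  -0.3506  0.177 ]
handletop [ 0.5747 -0.4053  0.18  ] [ 0.5725 -0.4087  0.18  ]
bowl [ 0.6906 -0.3798  0.06  ] [ 0.7023 -0.3651  0.06  ]
side [ 0.60114981 -0.1142389 ] 0.0857154247091828
side [0.5611136  0.17638558] 0.09111693720072833
scene [ 0.60046708 -0.10873654] 0.08711029289849269
scene [0.56318578 0.18555895] 0.09241340258326945
```

```bash
python3 - <<'E'
from h import *
o=get_obs()
s=cv2.imread('pics/wrist0.png')[:,:,::-1]; crop(s,120,60,420,330,2.6,'pics/c3.png')
s=cv2.imread('pics/scene0.png')[:,:,::-1]; crop(s,290,140,370,210,8,'pics/c4.png')
s=cv2.imread('pics/side0.png')[:,:,::-1]; crop(s,260,220,350,300,7,'pics/c5.png')
E
```

```text
(no output)
```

View pics/c3.png

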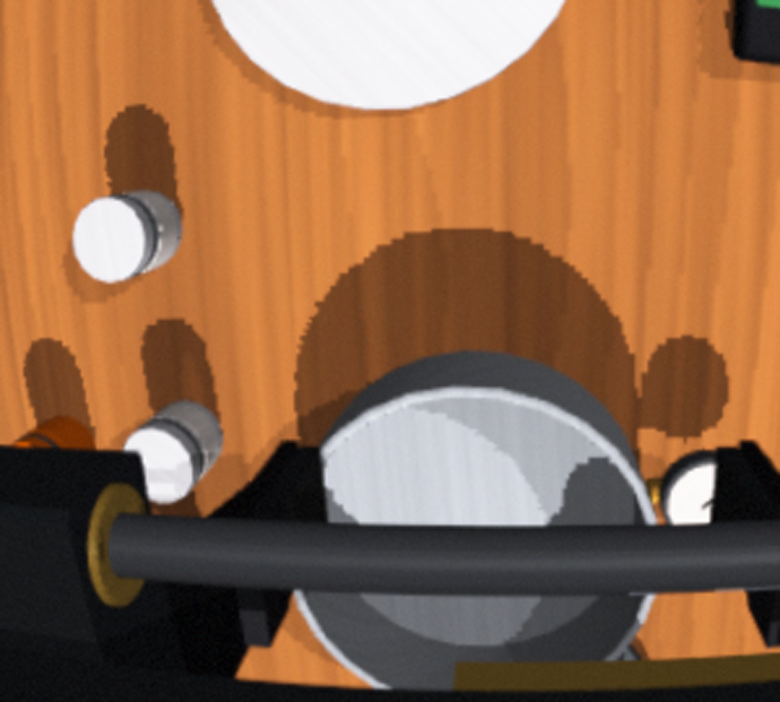

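View pics/c4.png

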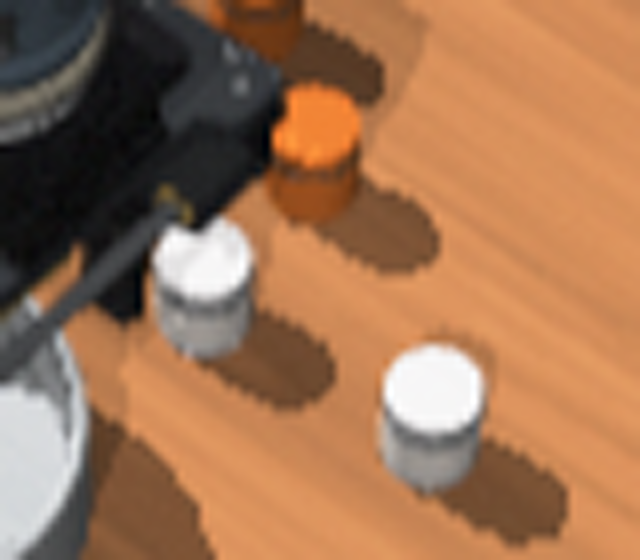

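View pics/c5.png

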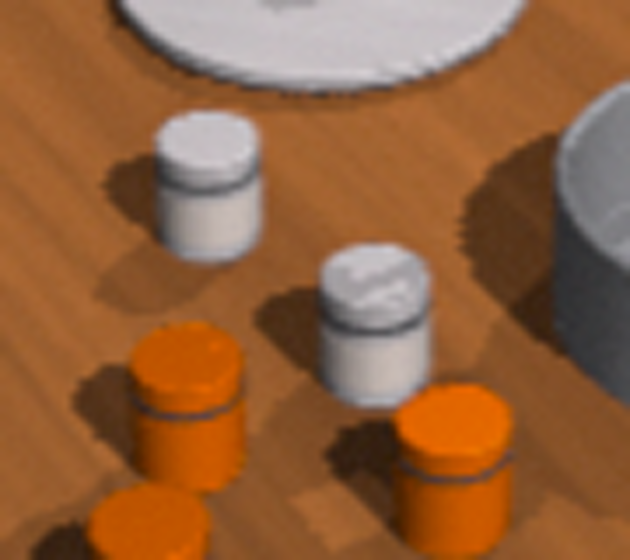

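```bash
python3 - <<'E'
from h import *
o=get_obs()
for nm,a,b,c in [('tin1',(344.2,189),(289.9,240.6),(162.3,151.9)),('tin2',(315.5,172.1),(313.6,259.7),(182.3,237.7))]:
    print(nm,atz('scene',a,.046).round(4),atz('side',b,.046).round(4),atz('wrist',c,.046,o).round(4))
print(atz('side',(324.7,280.3),.046))
def fit(n,pts,z):
    P=np.array([atz(n,p,z,o)[:2] for p in pts]);A=np.c_[2*P,np.ones(len(P))]
    s=np.linalg.lstsq(A,(P**2).sum(1),rcond=None)[0];print(n,s[:2],np.sqrt(s[2]+s[0]**2+s[1]**2))
W=lambda x,y:(x/2.6+120,y/2.6+60)
fit('wrist',[W(323,452),W(380,410),W(470,388),W(560,412),W(620,465),W(655,520),W(300,600),W(335,655),W(385,688),W(648,610)],.062)
fit('wrist',[W(215,0),W(250,50),W(315,93),W(385,108),W(455,96),W(520,52),W(562,2),(199,40),(346,32)],.013)
print(atz('wrist',(265,23),.043,o))
E
```

```text
tin1 [0.4367 0.0415 0.046 ] [0.4331 0.0326 0.046 ] [0.4358 0.0387 0.046 ]
tin2 [ 0.4474 -0.0701  0.046 ] [ 0.446  -0.0757  0.046 ] [ 0.4501 -0.0705  0.046 ]
[ 0.42839202 -0.16126221  0.046     ]
wrist [ 0.60189041 -0.11386671] 0.08575690042851644
wrist [0.56435966 0.18278339] 0.09057364510893974
[0.56373611 0.18070944 0.043     ]
```

{"name": "drive_tool", "arguments": {
  "plan": [
    {"offset": [-18.9, -3.0, 8], "delta_rot": [0, 0, 0], "jaw": 6.8},
    {"offset": [-18.9, -3.0, 8], "delta_rot": [0, 0, 0], "jaw": 6.8},
    {"offset": [-18.9, -3.0, 8], "delta_rot": [0, 0, 0], "jaw": 6.8},
    {"offset": [-18.9, -3.0, 8], "delta_rot": [0, 0, 0], "jaw": 6.8},
    {"offset": [-18.9, -3.0, 8], "delta_rot": [0, 0, 0], "jaw": 6.8},
    {"offset": [-18.9, -3.0, 8], "delta_rot": [0, 0, 0], "jaw": 6.8},
    {"offset": [-18.9, -3.0, 8], "delta_rot": [0, 0, 0], "jaw": 6.8},
    {"offset": [-18.9, -3.0, 8], "delta_rot": [0, 0, 0], "jaw": 6.8}
  ],
  "squeeze": 15
}}

```text
time: 0.82
position: [0.4374, 0.0298, 0.1429]
tool_rot: [1.0, -0.0, 0.001, 0.0]
ft_force: [0.8, 0.6, 1.5]
grip_width: 0.0682
```

```bash
cat >> h.py <<'E'
def snap(n,fn,x0=0,y0=0,x1=640,y1=400,s=1):
    o=get_obs(); im=camera(n); crop(im,x0,y0,x1,y1,s,'pics/'+fn+'.png'); np.savez('pics/'+fn+'.npz',im=im,position=o['position'],tool_rot=o['tool_rot']); return o,im
E
python3 - <<'E'
from h import *
o,_=snap('wrist','w1',120,80,520,360,2)
print(o['time'],o['position'],o['tool_rot'],proj('wrist',[.4355,.038,.046],o))
E
```

```text
0.8167 [0.43739906 0.02976199 0.14288625] [ 9.99999327e-01 -2.69840843e-05  1.14102510e-03  2.06394063e-04] [[317.60669665 191.4165341 ]]
```

View pics/w1.png

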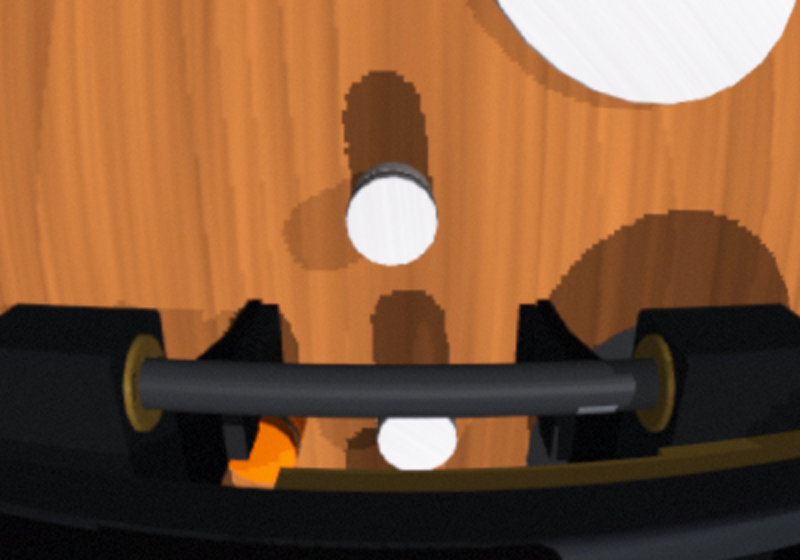

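{"name": "drive_tool", "arguments": {
  "plan": [
    {"offset": [-0.25, -0.85, 4], "delta_rot": [0, 0, 0], "jaw": 6.8},
    {"offset": [-0.25, -0.85, 8], "delta_rot": [0, 0, 0], "jaw": 6.8},
    {"offset": [-0.25, -0.85, 11], "delta_rot": [0, 0, 0], "jaw": 6.8},
    {"offset": [-0.25, -0.85, 13], "delta_rot": [0, 0, 0], "jaw": 6.8},
    {"offset": [-0.25, -0.85, 13], "delta_rot": [0, 0, 0], "jaw": 6.8},
    {"offset": [-0.25, -0.85, 13], "delta_rot": [0, 0, 0], "jaw": 3.5},
    {"offset": [-0.25, -0.85, 13], "delta_rot": [0, 0, 0], "jaw": 3.5},
    {"offset": [-0.25, -0.85, 13], "delta_rot": [0, 0, 0], "jaw": 3.5}
  ]
}}

```text
time: 1.53
position: [0.4354, 0.0382, 0.0139]
tool_rot: [1.0, 0.0, 0.002, 0.0]
ft_force: [0.2, 0.6, -0.8]
grip_width: 0.0553
```

{"name": "drive_tool", "arguments": {
  "plan": [
    {"offset": [0, 0, 0], "delta_rot": [0, 0, 0], "jaw": 3.5},
    {"offset": [0, 0, 0], "delta_rot": [0, 0, 0], "jaw": 3.5},
    {"offset": [0, 0, 0], "delta_rot": [0, 0, 0], "jaw": 3.5},
    {"offset": [0, 0, 0], "delta_rot": [0, 0, 0], "jaw": 3.5},
    {"offset": [0, 0, -3], "delta_rot": [0, 0, 0], "jaw": 3.5},
    {"offset": [0, 0, -7], "delta_rot": [0, 0, 0], "jaw": 3.5},
    {"offset": [0, 0, -11], "delta_rot": [0, 0, 0], "jaw": 3.5},
    {"offset": [0, 0, -11], "delta_rot": [0, 0, 0], "jaw": 3.5}
  ]
}}

```text
time: 2.2
position: [0.4373, 0.0381, 0.1283]
tool_rot: [1.0, 0.0, 0.006, 0.001]
ft_force: [1.5, -0.7, -0.4]
grip_width: 0.0391
```

{"name": "drive_tool", "arguments": {
  "plan": [
    {"offset": [2.5, 2.7, 0], "delta_rot": [0, 0, 0], "jaw": 3.5},
    {"offset": [5, 5.5, 0], "delta_rot": [0, 0, 0], "jaw": 3.5},
    {"offset": [7.6, 8.3, 0], "delta_rot": [0, 0, 0], "jaw": 3.5},
    {"offset": [10.2, 11.1, 0], "delta_rot": [0, 0, 0], "jaw": 3.5},
    {"offset": [12.8, 14, 0], "delta_rot": [0, 0, 0], "jaw": 3.5},
    {"offset": [15, 16.5, 0], "delta_rot": [0, 0, 0], "jaw": 3.5},
    {"offset": [16.5, 18.1, 0], "delta_rot": [0, 0, 0], "jaw": 3.5},
    {"offset": [16.5, 18.1, 0], "delta_rot": [0, 0, 0], "jaw": 3.5}
  ]
}}

```text
time: 2.87
position: [0.6024, -0.1472, 0.1222]
tool_rot: [1.0, -0.002, 0.003, 0.002]
ft_force: [0.4, 0.5, 0.6]
grip_width: 0.0396
```

```bash
python3 - <<'E'
from h import *
o,_=snap('wrist','w2',120,80,520,360,2)
print(o['time'],o['position'],o['tool_rot'],o['grip_width'])
snap('side','s2',260,130,500,320,3.2)
E
```

```text
2.8667 [ 0.60244679 -0.14717256  0.12222077] [ 0.99999333 -0.00153476  0.00284842  0.00169313] 0.03957250244030275
```

View pics/w2.png

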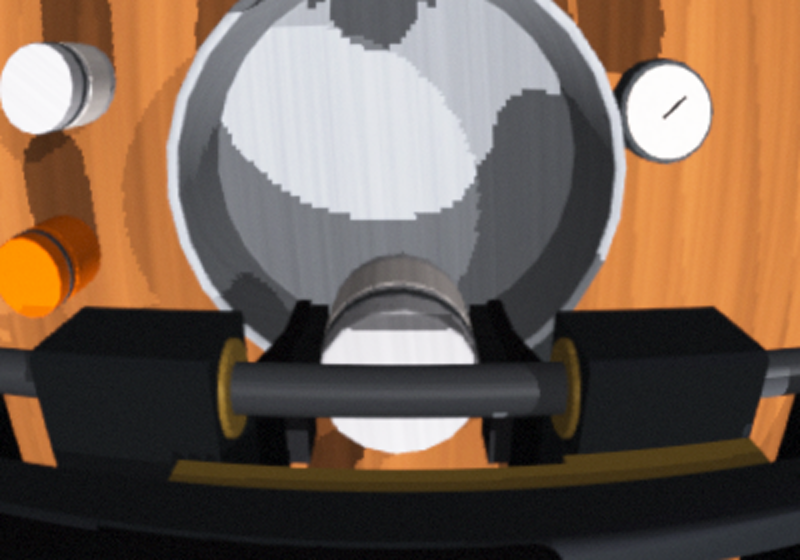

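View pics/s2.png

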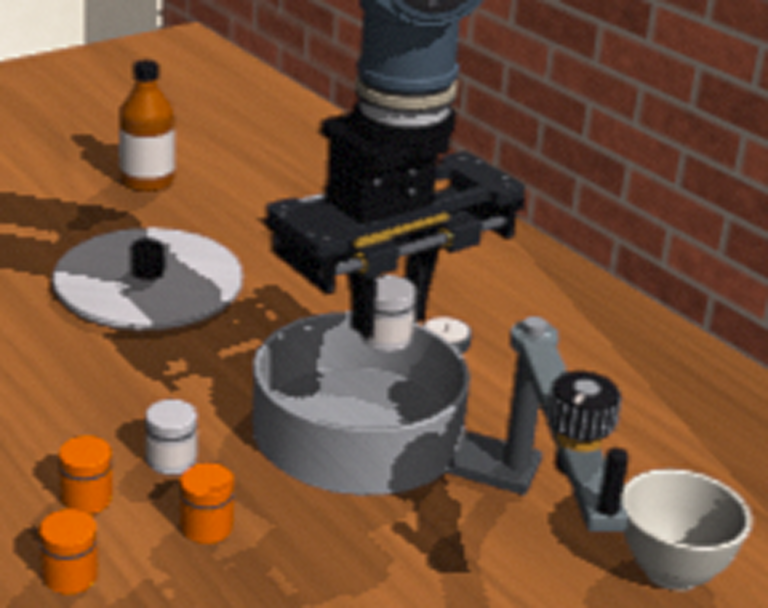

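```bash
python3 - <<'E'
from h import *
d=np.load('pics/w2.npz');o=dict(position=d['position'],tool_rot=d['tool_rot'])
def fit(pts,z):
    P=np.array([atz('wrist',(x/2+120,y/2+80),z,o)[:2] for x,y in pts]);A=np.c_[2*P,np.ones(len(P))]
    s=np.linalg.lstsq(A,(P**2).sum(1),rcond=None)[0];r=np.sqrt(s[2]+s[0]**2+s[1]**2);print(s[:2],r,np.hypot(*(P-s[:2]).T)-r)
fit([(168,150),(625,150),(178,90),(214,30),(184,238),(215,296),(245,338),(606,255),(583,300),(555,342),(617,90),(582,10)],.062)
g=[atz('wrist',(x/2+120,y/2+80),.05,o) for x,y in [(666,110)]];print(g)
print(get_obs()['position'])
E
```

```text
[ 0.60286757 -0.11288879] 0.08802780116537375 [ 0.00020331 -0.00239444  0.00092009 -0.00068714 -0.00131505 -0.0013998
  0.00160776 -0.00221911 -0.00067399  0.00338492 -0.00076001  0.0031039 ]
[array([ 0.70974217, -0.08634684,  0.05      ])]
[ 0.59772093 -0.14271564  0.12144477]
```

{"name": "drive_tool", "arguments": {
  "plan": [
    {"offset": [0.4, 0, 3], "delta_rot": [0, 0, 0], "jaw": 3.5},
    {"offset": [0.4, 0, 6], "delta_rot": [0, 0, 0], "jaw": 3.5},
    {"offset": [0.4, 0, 8.5], "delta_rot": [0, 0, 0], "jaw": 3.5},
    {"offset": [0.4, 0, 9.5], "delta_rot": [0, 0, 0], "jaw": 3.5},
    {"offset": [0.4, 0, 10.0], "delta_rot": [0, 0, 0], "jaw": 3.5},
    {"offset": [0.4, 0, 10.0], "delta_rot": [0, 0, 0], "jaw": 3.5},
    {"offset": [0.4, 0, 10.0], "delta_rot": [0, 0, 0], "jaw": 3.5},
    {"offset": [0.4, 0, 10.0], "delta_rot": [0, 0, 0], "jaw": 3.5}
  ]
}}

```text
time: 3.63
position: [0.6035, -0.1427, 0.0242]
tool_rot: [1.0, 0.0, 0.001, 0.001]
ft_force: [-0.6, -0.8, -0.5]
grip_width: 0.0394
```

{"name": "drive_tool", "arguments": {
  "plan": [
    {"offset": [0, 0, 0.15], "delta_rot": [0, 0, 0], "jaw": 3.5},
    {"offset": [0, 0, 0.3], "delta_rot": [0, 0, 0], "jaw": 3.5},
    {"offset": [0, 0, 0.3], "delta_rot": [0, 0, 0], "jaw": 3.5},
    {"offset": [0, 0, 0.3], "delta_rot": [0, 0, 0], "jaw": 3.5},
    {"offset": [0, 0, 0.3], "delta_rot": [0, 0, 0], "jaw": 3.5},
    {"offset": [0, 0, 0.3], "delta_rot": [0, 0, 0], "jaw": 3.5},
    {"offset": [0, 0, 0.3], "delta_rot": [0, 0, 0], "jaw": 3.5},
    {"offset": [0, 0, 0.3], "delta_rot": [0, 0, 0], "jaw": 3.5}
  ]
}}

```text
time: 4.3
position: [0.6025, -0.1425, 0.0197]
tool_rot: [1.0, -0.0, 0.0, 0.0]
ft_force: [-0.2, -0.5, 0.7]
grip_width: 0.0394
```

{"name": "drive_tool", "arguments": {
  "plan": [
    {"offset": [0, 0, 0.08], "delta_rot": [0, 0, 0], "jaw": 3.5},
    {"offset": [0, 0, 0.08], "delta_rot": [0, 0, 0], "jaw": 6.4},
    {"offset": [0, 0, 0.08], "delta_rot": [0, 0, 0], "jaw": 6.4},
    {"offset": [0, 0, 0.08], "delta_rot": [0, 0, 0], "jaw": 6.4},
    {"offset": [0, 0, 0.08], "delta_rot": [0, 0, 0], "jaw": 6.4},
    {"offset": [0, 0, -3], "delta_rot": [0, 0, 0], "jaw": 6.4},
    {"offset": [0, 0, -7], "delta_rot": [0, 0, 0], "jaw": 6.4},
    {"offset": [0, 0, -11], "delta_rot": [0, 0, 0], "jaw": 6.4}
  ]
}}

```text
time: 4.97
position: [0.6013, -0.142, 0.1291]
tool_rot: [1.0, -0.0, -0.002, -0.001]
ft_force: [1.4, -1.1, -0.2]
grip_width: 0.0636
```

{"name": "drive_tool", "arguments": {
  "plan": [
    {"offset": [-3.5, -1.4, -1], "delta_rot": [0, 0, 0], "jaw": 6.6},
    {"offset": [-7.3, -2.8, -1], "delta_rot": [0, 0, 0], "jaw": 6.6},
    {"offset": [-11, -4.2, -1], "delta_rot": [0, 0, 0], "jaw": 6.6},
    {"offset": [-14, -5.5, -1], "delta_rot": [0, 0, 0], "jaw": 6.6},
    {"offset": [-15.2, -6, -1], "delta_rot": [0, 0, 0], "jaw": 6.6},
    {"offset": [-15.2, -6, -1], "delta_rot": [0, 0, 0], "jaw": 6.6},
    {"offset": [-15.2, -6, -1], "delta_rot": [0, 0, 0], "jaw": 6.6},
    {"offset": [-15.2, -6, -1], "delta_rot": [0, 0, 0], "jaw": 6.6}
  ]
}}

```text
time: 5.63
position: [0.4528, -0.0836, 0.1399]
tool_rot: [1.0, -0.0, 0.002, 0.001]
ft_force: [0.5, -0.1, -0.2]
grip_width: 0.0661
```

```bash
python3 - <<'E'
from h import *
o,_=snap('wrist','w3',120,80,520,360,2)
print(o['time'],o['position'],o['tool_rot'],(proj('wrist',[.449,-.072,.046],o)-[120,80])*2)
snap('side','s3',260,130,500,320,3.2)
E
```

```text
5.6333 [ 0.45284713 -0.0836224   0.13990516] [ 9.99998319e-01 -9.64551380e-05  1.66423788e-03  7.63447564e-04] [[390.35871895 216.56221744]]
```

View pics/w3.png

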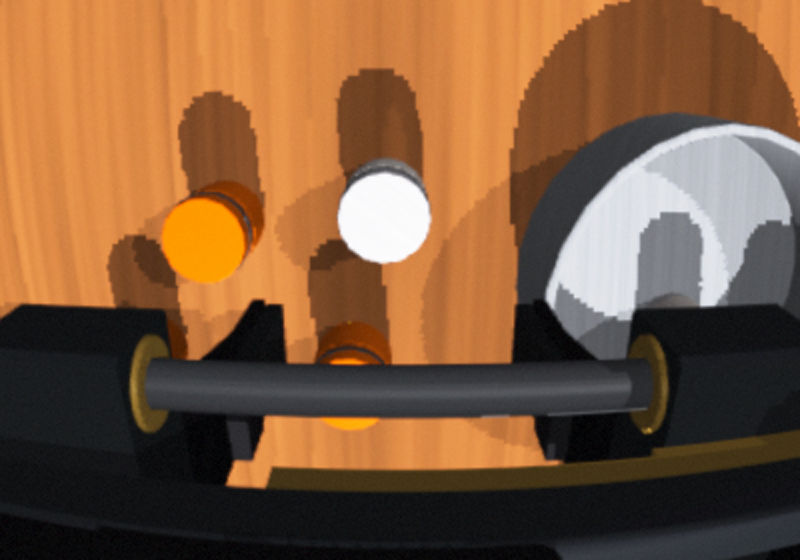

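View pics/s3.png

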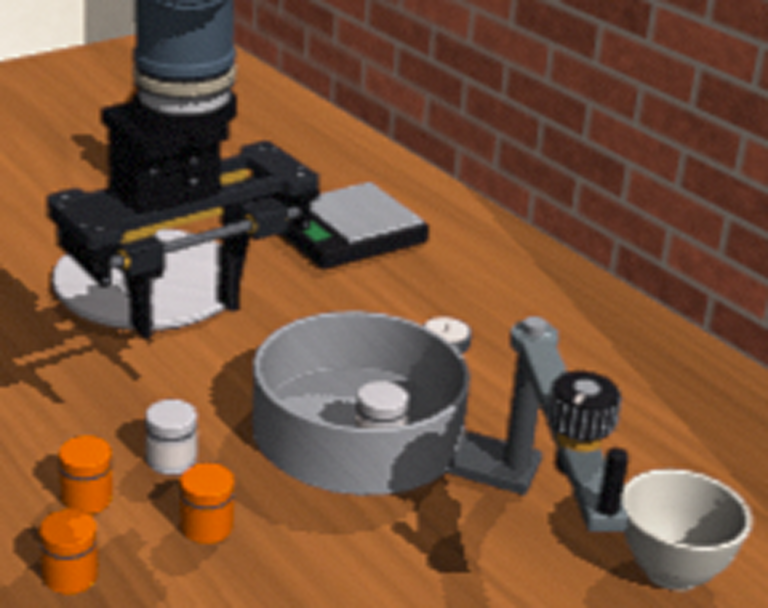

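```bash
python3 - <<'E'
from h import *
print(get_obs()['position'])
o,_=snap('wrist','w4');print(o['position'],get_obs()['position'])
d=np.load('pics/w3.npz');print(atz('wrist',(384/2+120,217/2+80),.046,d))
E
```

```text
[ 0.45262933 -0.08355232  0.13965   ]
[ 0.45262933 -0.08355232  0.13965   ] [ 0.45228399 -0.08337627  0.13953444]
[ 0.44629772 -0.07218528  0.046     ]
```

{"name": "drive_tool", "arguments": {
  "plan": [
    {"offset": [-0.1, -1.05, 0], "delta_rot": [0, 0, 0], "jaw": 6.6},
    {"offset": [-0.1, -1.05, 4], "delta_rot": [0, 0, 0], "jaw": 6.6},
    {"offset": [-0.1, -1.05, 8], "delta_rot": [0, 0, 0], "jaw": 6.6},
    {"offset": [-0.1, -1.05, 11], "delta_rot": [0, 0, 0], "jaw": 6.6},
    {"offset": [-0.1, -1.05, 12.8], "delta_rot": [0, 0, 0], "jaw": 6.6},
    {"offset": [-0.1, -1.05, 12.8], "delta_rot": [0, 0, 0], "jaw": 5},
    {"offset": [-0.1, -1.05, 12.8], "delta_rot": [0, 0, 0], "jaw": 3.5},
    {"offset": [-0.1, -1.05, 12.8], "delta_rot": [0, 0, 0], "jaw": 3.5}
  ]
}}

```text
time: 6.45
position: [0.4502, -0.0719, 0.0121]
tool_rot: [1.0, 0.0, 0.001, 0.0]
ft_force: [-0.1, -0.1, -0.2]
grip_width: 0.0532
```

{"name": "drive_tool", "arguments": {
  "plan": [
    {"offset": [0, 0, 0], "delta_rot": [0, 0, 0], "jaw": 3.5},
    {"offset": [0, 0, 0], "delta_rot": [0, 0, 0], "jaw": 3.5},
    {"offset": [0, 0, 0], "delta_rot": [0, 0, 0], "jaw": 3.5},
    {"offset": [0, 0, 0], "delta_rot": [0, 0, 0], "jaw": 3.5},
    {"offset": [0, 0, 0], "delta_rot": [0, 0, 0], "jaw": 3.5},
    {"offset": [0, 0, -4], "delta_rot": [0, 0, 0], "jaw": 3.5},
    {"offset": [0, 0, -8], "delta_rot": [0, 0, 0], "jaw": 3.5},
    {"offset": [0, 0, -11], "delta_rot": [0, 0, 0], "jaw": 3.5}
  ]
}}

```text
time: 7.12
position: [0.4494, -0.0719, 0.123]
tool_rot: [1.0, -0.0, -0.0, -0.0]
ft_force: [1.1, -1.3, -1.1]
grip_width: 0.0397
```

{"name": "drive_tool", "arguments": {
  "plan": [
    {"offset": [3.5, 0.3, 0], "delta_rot": [0, 0, 0], "jaw": 3.5},
    {"offset": [7, 0.6, 0], "delta_rot": [0, 0, 0], "jaw": 3.5},
    {"offset": [11, 0.9, 0], "delta_rot": [0, 0, 0], "jaw": 3.5},
    {"offset": [14, 0.9, 0], "delta_rot": [0, 0, 0], "jaw": 3.5},
    {"offset": [15.6, 0.9, 0], "delta_rot": [0, 0, 0], "jaw": 3.5},
    {"offset": [15.6, 0.9, 0], "delta_rot": [0, 0, 0], "jaw": 3.5},
    {"offset": [15.6, 0.9, 0], "delta_rot": [0, 0, 0], "jaw": 3.5},
    {"offset": [15.6, 0.9, 0], "delta_rot": [0, 0, 0], "jaw": 3.5}
  ]
}}

```text
time: 7.78
position: [0.6034, -0.0805, 0.1211]
tool_rot: [1.0, 0.0, -0.002, -0.0]
ft_force: [-0.7, -0.1, -1.9]
grip_width: 0.0395
```

```bash
python3 - <<'E'
from h import *
o,_=snap('wrist','w5',120,80,520,360,2)
print(o['time'],o['position'],o['tool_rot'])
snap('side','s5',260,130,500,320,3.2)
E
```

```text
7.7833 [ 0.60337391 -0.08046463  0.12109617] [ 9.99998640e-01  2.09825998e-05 -1.59291721e-03 -4.25922372e-04]
```

View pics/w5.png

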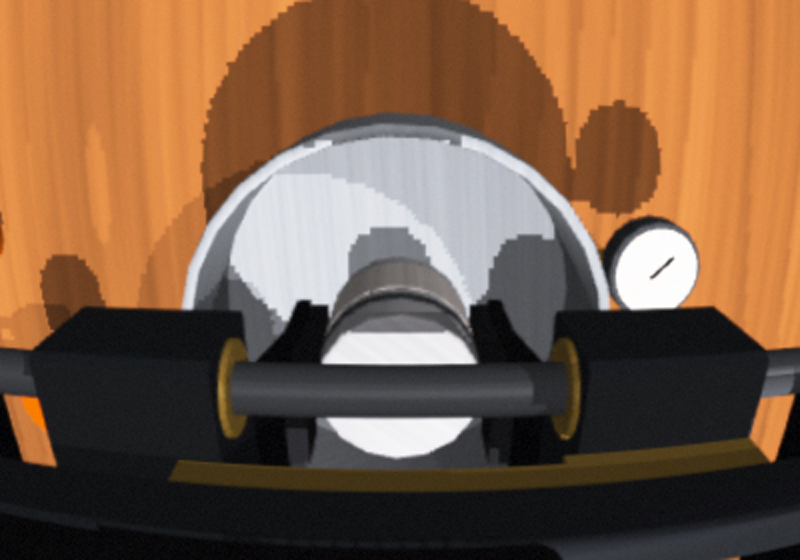

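View pics/s5.png

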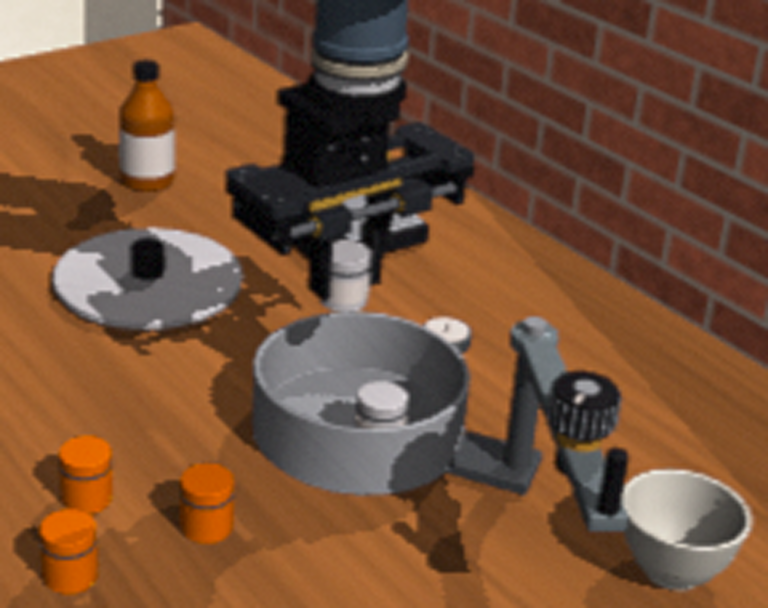

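Tin 1 stands in the chamber and tin 2 is held above its spot. Lowering.

{"name": "drive_tool", "arguments": {
  "plan": [
    {"offset": [0, 0, 3], "delta_rot": [0, 0, 0], "jaw": 3.5},
    {"offset": [0, 0, 6], "delta_rot": [0, 0, 0], "jaw": 3.5},
    {"offset": [0, 0, 8.5], "delta_rot": [0, 0, 0], "jaw": 3.5},
    {"offset": [0, 0, 9.7], "delta_rot": [0, 0, 0], "jaw": 3.5},
    {"offset": [0, 0, 10.3], "delta_rot": [0, 0, 0], "jaw": 3.5},
    {"offset": [0, 0, 10.3], "delta_rot": [0, 0, 0], "jaw": 3.5},
    {"offset": [0, 0, 10.3], "delta_rot": [0, 0, 0], "jaw": 3.5},
    {"offset": [0, 0, 10.3], "delta_rot": [0, 0, 0], "jaw": 3.5}
  ]
}}

```text
time: 8.55
position: [0.6062, -0.0813, 0.0196]
tool_rot: [1.0, -0.0, 0.001, 0.0]
ft_force: [-0.1, -0.1, -1.5]
grip_width: 0.0397
```

{"name": "drive_tool", "arguments": {
  "plan": [
    {"offset": [0, 0, 0], "delta_rot": [0, 0, 0], "jaw": 3.5},
    {"offset": [0, 0, 0], "delta_rot": [0, 0, 0], "jaw": 6.2},
    {"offset": [0, 0, 0], "delta_rot": [0, 0, 0], "jaw": 6.2},
    {"offset": [0, 0, 0], "delta_rot": [0, 0, 0], "jaw": 6.2},
    {"offset": [0, 0, 0], "delta_rot": [0, 0, 0], "jaw": 6.2},
    {"offset": [0, 0, -3], "delta_rot": [0, 0, 0], "jaw": 6.2},
    {"offset": [0, 0, -7], "delta_rot": [0, 0, 0], "jaw": 6.2},
    {"offset": [0, 0, -11], "delta_rot": [0, 0, 0], "jaw": 6.2}
  ]
}}

```text
time: 9.22
position: [0.6043, -0.0807, 0.1284]
tool_rot: [1.0, -0.0, -0.002, -0.001]
ft_force: [0.2, -0.9, -0.3]
grip_width: 0.0615
```

{"name": "drive_tool", "arguments": {
  "plan": [
    {"offset": [-0.5, -4, 0], "delta_rot": [0, 0, 0], "jaw": 6.2},
    {"offset": [-1.2, -8, 0], "delta_rot": [0, 0, 0], "jaw": 6.2},
    {"offset": [-1.9, -12, 0], "delta_rot": [0, 0, 0], "jaw": 6.2},
    {"offset": [-2.5, -16, 0], "delta_rot": [0, 0, 0], "jaw": 6.2},
    {"offset": [-3.2, -20, 0], "delta_rot": [0, 0, 0], "jaw": 6.2},
    {"offset": [-3.9, -23.5, 0], "delta_rot": [0, 0, 0], "jaw": 6.2},
    {"offset": [-3.9, -24.6, 0], "delta_rot": [0, 0, 0], "jaw": 6.2},
    {"offset": [-3.9, -24.6, 0], "delta_rot": [0, 0, 0], "jaw": 6.2}
  ]
}}

```text
time: 9.88
position: [0.5657, 0.168, 0.1287]
tool_rot: [1.0, 0.002, 0.0, -0.0]
ft_force: [0.2, -0.4, -0.2]
grip_width: 0.0621
```

```bash
python3 - <<'E'
from h import *
o,_=snap('wrist','w6',120,80,520,360,2)
print(o['time'],o['position'],o['tool_rot'],(proj('wrist',[.563,.182,.043],o)-[120,80])*2)
snap('side','s6',260,130,500,320,3.2)
snap('scene','c6',170,100,410,300,3.2)
E
```

```text
9.8833 [0.56574583 0.16803526 0.12865034] [ 9.99997172e-01  2.36553311e-03  1.15941154e-04 -2.18040199e-04] [[393.65670113 216.00998596]]
```

View pics/w6.png

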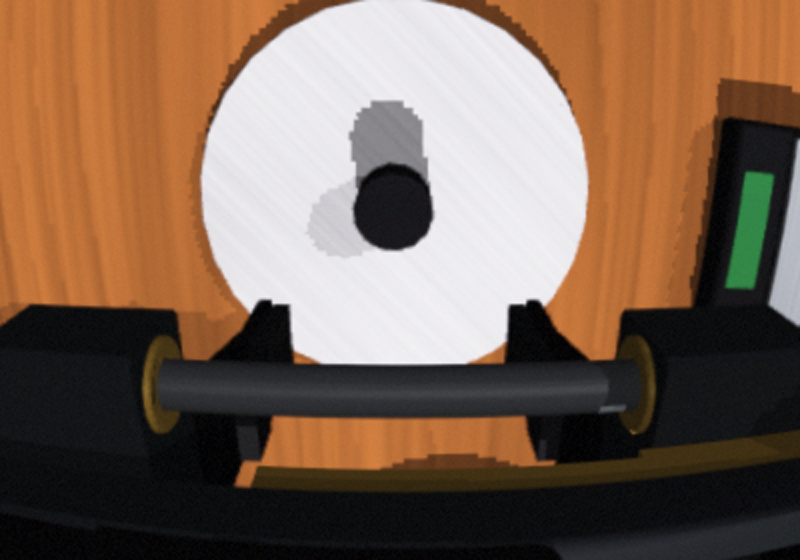

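View pics/s6.png

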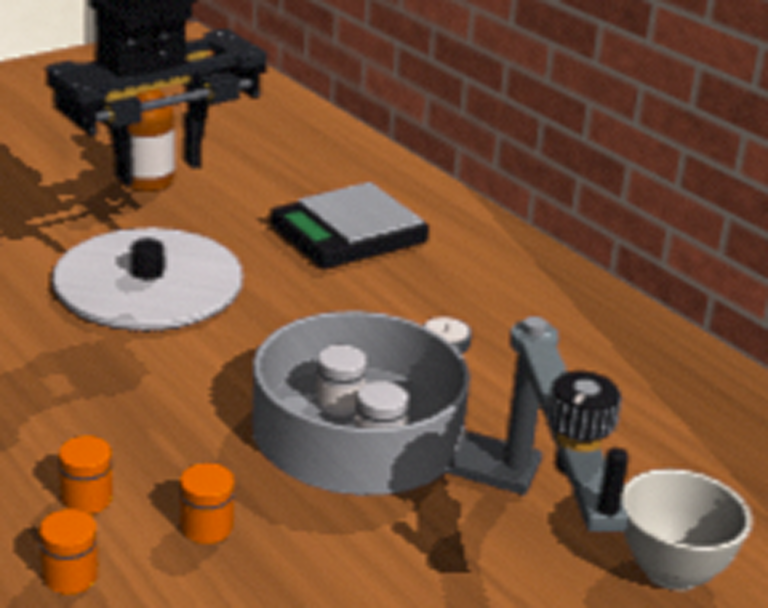

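View pics/c6.png

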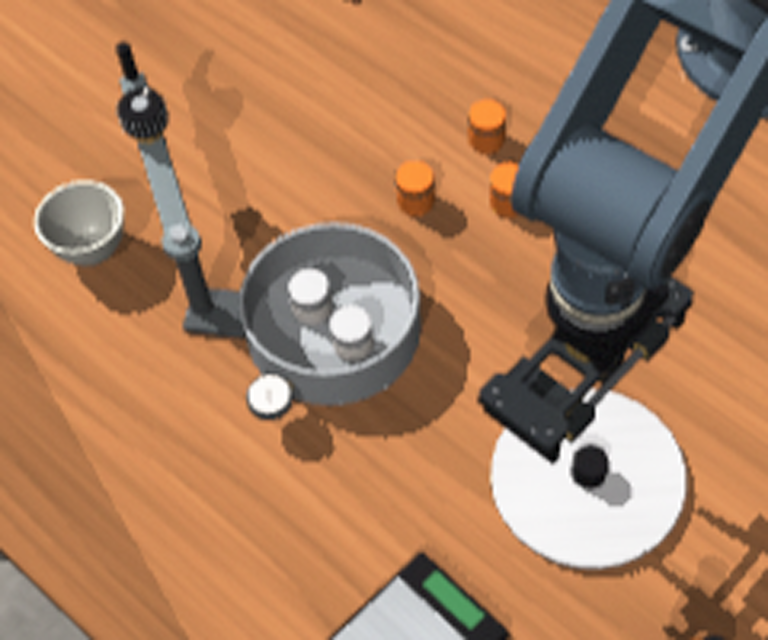

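```bash
python3 - <<'E'
from h import *
d=np.load('pics/w6.npz');o=d
def fit(pts,z):
    P=np.array([atz('wrist',(x/2+120,y/2+80),z,o)[:2] for x,y in pts]);A=np.c_[2*P,np.ones(len(P))]
    s=np.linalg.lstsq(A,(P**2).sum(1),rcond=None)[0];r=np.sqrt(s[2]+s[0]**2+s[1]**2);print(s[:2],r,np.hypot(*(P-s[:2]).T)-r)
fit([(201,187),(588,187),(215,110),(260,45),(575,110),(525,40),(330,8),(460,6),(310,358),(480,356),(222,270),(570,260)],.013)
fit([(355,207),(433,207),(365,235),(423,235),(394,250)],.043)
print(get_obs()['position'])
E
```

```text
[0.56299271 0.18440348] 0.0915533486882073 [-0.00032115 -0.00028896  0.00033535  0.00066989  0.00086242  0.00124911
 -0.00143806 -0.00036109  0.00096209  0.00011869 -0.00047654 -0.00135685]
[0.56312985 0.18388557] 0.015980803333904132 [ 0.00012132  0.00013251 -0.00035777 -0.00037318  0.00046109]
[0.56700927 0.16388054 0.12857398]
```

{"name": "drive_tool", "arguments": {
  "plan": [
    {"offset": [0, -1.9, 2], "delta_rot": [0, 0, 0], "jaw": 6.2},
    {"offset": [0, -1.9, 5], "delta_rot": [0, 0, 0], "jaw": 6.2},
    {"offset": [0, -1.9, 8], "delta_rot": [0, 0, 0], "jaw": 6.2},
    {"offset": [0, -1.9, 10], "delta_rot": [0, 0, 0], "jaw": 6.2},
    {"offset": [0, -1.9, 11], "delta_rot": [0, 0, 0], "jaw": 6.2},
    {"offset": [0, -1.9, 11.2], "delta_rot": [0, 0, 0], "jaw": 6.2},
    {"offset": [0, -1.9, 11.2], "delta_rot": [0, 0, 0], "jaw": 6.2},
    {"offset": [0, -1.9, 11.2], "delta_rot": [0, 0, 0], "jaw": 6.2}
  ],
  "squeeze": 35
}}

```text
time: 10.7
position: [0.5678, 0.1833, 0.0176]
tool_rot: [1.0, -0.001, 0.001, -0.0]
ft_force: [-0.1, 0.3, -0.1]
grip_width: 0.0621
```

{"name": "drive_tool", "arguments": {
  "plan": [
    {"offset": [0, 0, 0], "delta_rot": [0, 0, 0], "jaw": 2.8},
    {"offset": [0, 0, 0], "delta_rot": [0, 0, 0], "jaw": 2.8},
    {"offset": [0, 0, 0], "delta_rot": [0, 0, 0], "jaw": 2.8},
    {"offset": [0, 0, 0], "delta_rot": [0, 0, 0], "jaw": 2.8},
    {"offset": [0, 0, 0], "delta_rot": [0, 0, 0], "jaw": 2.8},
    {"offset": [0, 0, 0], "delta_rot": [0, 0, 0], "jaw": 2.8},
    {"offset": [0, 0, 0], "delta_rot": [0, 0, 0], "jaw": 2.8},
    {"offset": [0, 0, 0], "delta_rot": [0, 0, 0], "jaw": 2.8}
  ]
}}

```text
time: 11.37
position: [0.5642, 0.1841, 0.0167]
tool_rot: [1.0, 0.0, -0.002, 0.0]
ft_force: [-4.8, 0.2, 5.4]
grip_width: 0.0334
```

{"name": "drive_tool", "arguments": {
  "plan": [
    {"offset": [0, 0, -1], "delta_rot": [0, 0, 0], "jaw": 2.8},
    {"offset": [0, 0, -2.5], "delta_rot": [0, 0, 0], "jaw": 2.8},
    {"offset": [0, 0, -4.5], "delta_rot": [0, 0, 0], "jaw": 2.8},
    {"offset": [0, 0, -6.5], "delta_rot": [0, 0, 0], "jaw": 2.8},
    {"offset": [0, 0, -8.5], "delta_rot": [0, 0, 0], "jaw": 2.8},
    {"offset": [0, 0, -10], "delta_rot": [0, 0, 0], "jaw": 2.8},
    {"offset": [0, 0, -10.5], "delta_rot": [0, 0, 0], "jaw": 2.8},
    {"offset": [0, 0, -10.5], "delta_rot": [0, 0, 0], "jaw": 2.8}
  ]
}}

```text
time: 12.03
position: [0.5678, 0.1842, 0.123]
tool_rot: [1.0, 0.0, 0.002, -0.0]
ft_force: [0.4, 0.9, -4.4]
grip_width: 0.0334
```

```bash
python3 - <<'E'
from h import *
o,_=snap('wrist','w7',120,80,520,360,2)
print(o['time'],o['position'],o['tool_rot'],o['grip_width'])
snap('side','s7',230,100,470,290,3.2)
E
```

```text
12.0333 [0.56778902 0.18419519 0.12301594] [ 9.99997969e-01  5.57016420e-05  2.00439042e-03 -2.01902910e-04] 0.03339054047353553
```

View pics/w7.png

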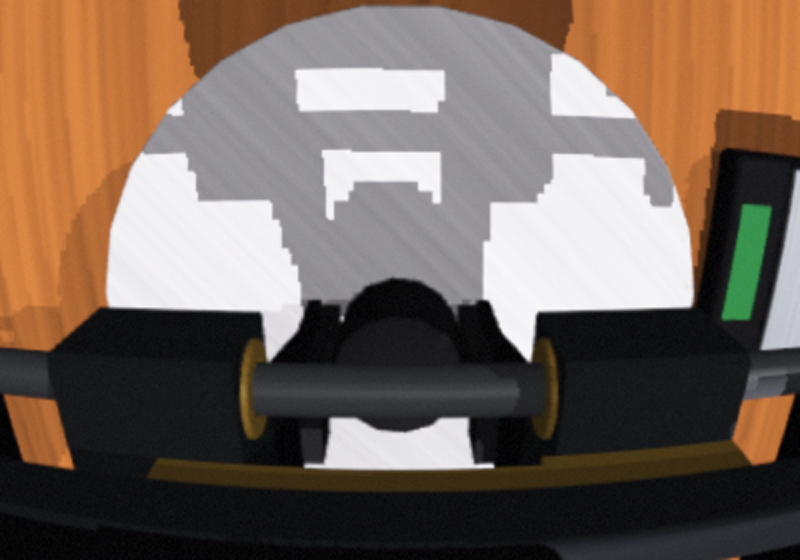

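View pics/s7.png

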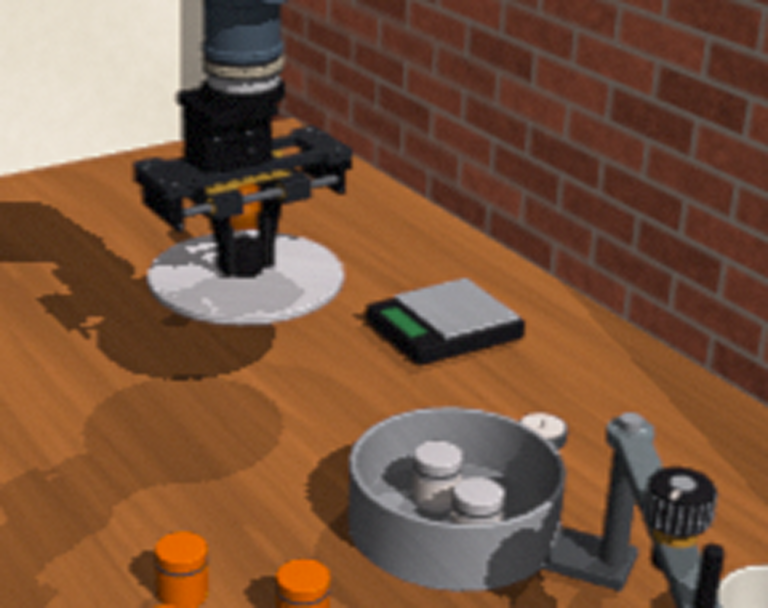

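```bash
python3 - <<'E'
from h import *
def fit(n,pts,z,r0=None,s=2):
    o=np.load(f'pics/{n}.npz')
    P=np.array([atz('wrist',(x/s+120,y/s+80),z,o)[:2] for x,y in pts]);A=np.c_[2*P,np.ones(len(P))]
    s=np.linalg.lstsq(A,(P**2).sum(1),rcond=None)[0];r=np.sqrt(s[2]+s[0]**2+s[1]**2)
    from scipy.optimize import least_squares
    if r0: print('fixed r',least_squares(lambda c:np.hypot(*(P-c).T)-r0,s[:2]).x)
    print(n,s[:2],r,o['position'],(np.hypot(*(P-s[:2]).T)-r).round(4))
fit('w7',[(107,270),(692,275),(140,155),(183,97),(250,42),(365,6),(450,12),(560,52),(632,115),(672,190),(118,210)],.119,.092)
fit('w5',[(184,303),(608,300),(205,235),(235,192),(290,150),(330,133),(480,133),(530,160),(575,210),(600,260)],.062,.088)
E
python3 - <<'E'
from h import *
for n in('w2','w5'):
  o=np.load(f'pics/{n}.npz');im=o['im'].copy()
  t=np.linspace(0,2*np.pi,200)
  for c,col in [((.602,-.1125),(255,0,0)),((.6045,-.1125),(0,255,0))]:
    p=proj('wrist',np.c_[c[0]+.088*np.cos(t),c[1]+.088*np.sin(t),0*t+.062],o)
    for q in p: cv2.circle(im,tuple(np.round(q*16).astype(int)),4,col,-1,shift=4)
  crop(im,120,80,520,280,2,f'pics/ov_{n}.png')
E
```

```text
fixed r [0.56737775 0.18203011]
w7 [0.56732955 0.1837372 ] 0.0906964287139685 [0.56778902 0.18419519 0.12301594] [ 0.0001  0.0006 -0.0001 -0.0002  0.0006  0.0005 -0.0005 -0.0001  0.
 -0.0007 -0.0003]
fixed r [ 0.6019614  -0.11409616]
w5 [ 0.60206099 -0.11120598] 0.08585208574284169 [ 0.60337391 -0.08046463  0.12109617] [ 0.0009 -0.0005 -0.0002 -0.0004 -0.0007 -0.0007  0.0011  0.001  -0.0003
 -0.0004]
```

View pics/ov_w2.png

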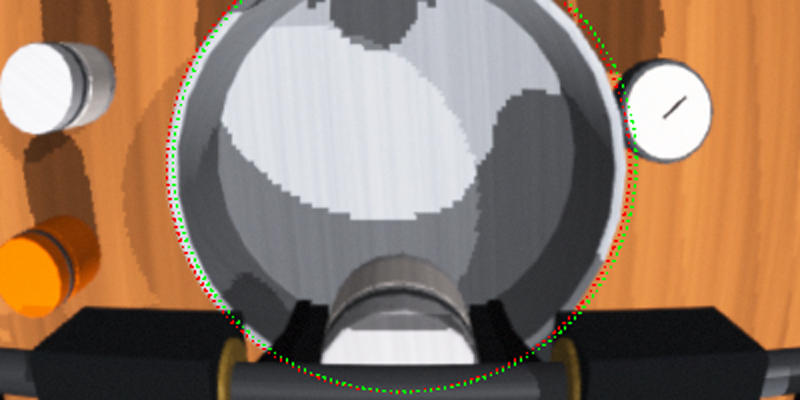

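View pics/ov_w5.png

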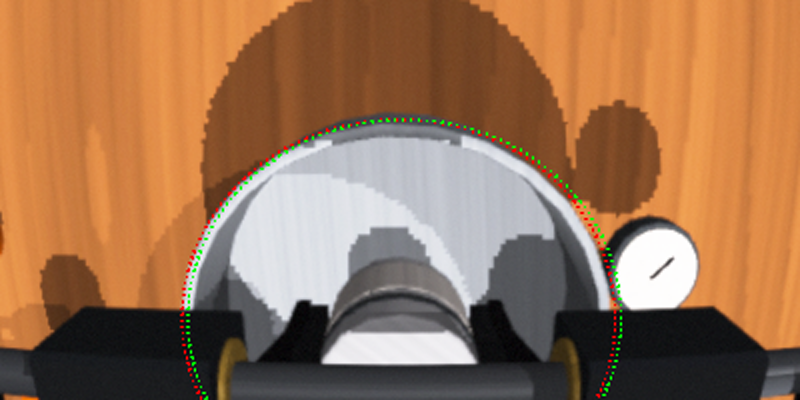

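{"name": "drive_tool", "arguments": {
  "plan": [
    {"offset": [0.4, 2, 0], "delta_rot": [0, 0, 0], "jaw": 2.8},
    {"offset": [1, 5, 0], "delta_rot": [0, 0, 0], "jaw": 2.8},
    {"offset": [1.5, 8.5, 0], "delta_rot": [0, 0, 0], "jaw": 2.8},
    {"offset": [2, 12, 0], "delta_rot": [0, 0, 0], "jaw": 2.8},
    {"offset": [2.4, 15.5, 0], "delta_rot": [0, 0, 0], "jaw": 2.8},
    {"offset": [2.8, 18.5, 0], "delta_rot": [0, 0, 0], "jaw": 2.8},
    {"offset": [3, 21, 0], "delta_rot": [0, 0, 0], "jaw": 2.8},
    {"offset": [3, 22, 0], "delta_rot": [0, 0, 0], "jaw": 2.8}
  ]
}}

```text
time: 12.8
position: [0.5966, -0.0399, 0.1199]
tool_rot: [1.0, -0.002, -0.001, 0.001]
ft_force: [0.1, 0.2, -3.4]
grip_width: 0.0335
```

```bash
python3 - <<'E'
from h import *
o,_=snap('side','s8',230,100,470,290,3.2)
o,_=snap('scene','c8',170,100,410,300,3.2)
print(o['time'],o['position'],o['tool_rot'],o['grip_width'])
E
```

```text
12.85 [ 0.59632634 -0.04012584  0.11998157] [ 9.99997877e-01 -1.78063410e-03 -8.01646670e-04  6.57319139e-04] 0.03295654302674844
```

View pics/s8.png

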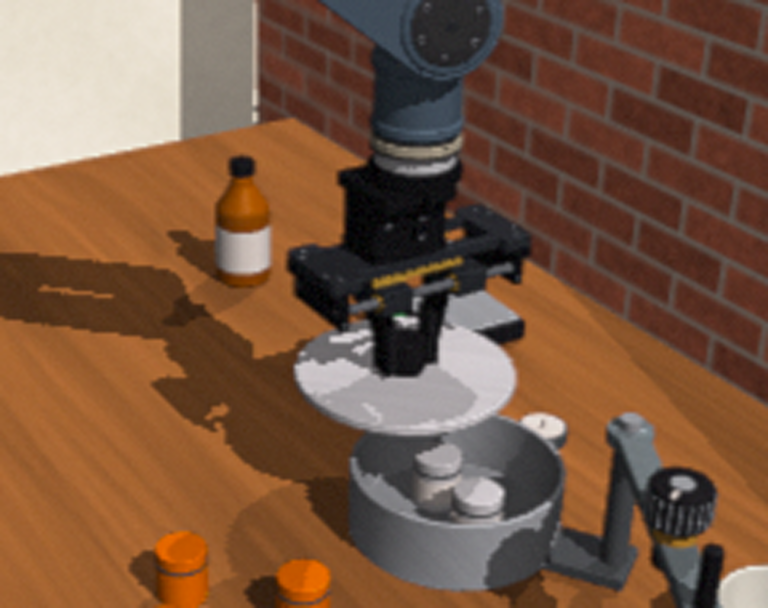

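View pics/c8.png

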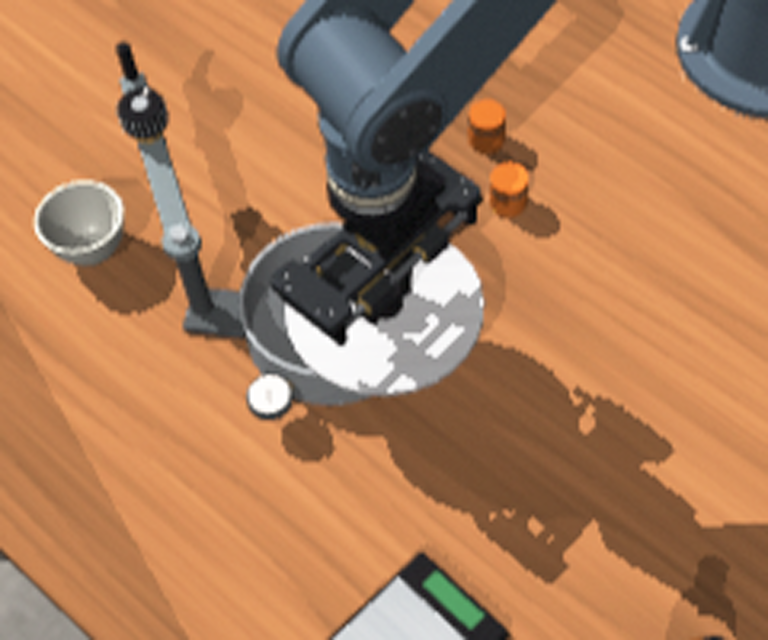

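{"name": "drive_tool", "arguments": {
  "plan": [
    {"offset": [0.3, 2, 0], "delta_rot": [0, 0, 0], "jaw": 2.8},
    {"offset": [0.6, 5, 0], "delta_rot": [0, 0, 0], "jaw": 2.8},
    {"offset": [0.85, 7, 0], "delta_rot": [0, 0, 0], "jaw": 2.8},
    {"offset": [0.85, 7.65, 0], "delta_rot": [0, 0, 0], "jaw": 2.8},
    {"offset": [0.85, 7.65, 1], "delta_rot": [0, 0, 0], "jaw": 2.8},
    {"offset": [0.85, 7.65, 2], "delta_rot": [0, 0, 0], "jaw": 2.8},
    {"offset": [0.85, 7.65, 3], "delta_rot": [0, 0, 0], "jaw": 2.8},
    {"offset": [0.85, 7.65, 3.6], "delta_rot": [0, 0, 0], "jaw": 2.8}
  ]
}}

```text
time: 13.57
position: [0.6031, -0.11, 0.083]
tool_rot: [1.0, 0.001, -0.002, -0.001]
ft_force: [-0.2, 0.0, -4.1]
grip_width: 0.0334
```

{"name": "drive_tool", "arguments": {
  "plan": [
    {"offset": [0, 0, 0], "delta_rot": [0, 0, 0], "jaw": 2.8},
    {"offset": [0, 0, 0], "delta_rot": [0, 0, 0], "jaw": 2.8},
    {"offset": [0, 0, 0], "delta_rot": [0, 0, 0], "jaw": 2.8},
    {"offset": [0, 0, 0], "delta_rot": [0, 0, 0], "jaw": 2.8},
    {"offset": [0, 0, 0], "delta_rot": [0, 0, 0], "jaw": 2.8},
    {"offset": [0, 0, 0], "delta_rot": [0, 0, 0], "jaw": 2.8},
    {"offset": [0, 0, 0], "delta_rot": [0, 0, 0], "jaw": 2.8},
    {"offset": [0, 0, 0], "delta_rot": [0, 0, 0], "jaw": 2.8}
  ]
}}

```text
time: 14.23
position: [0.6051, -0.1126, 0.0858]
tool_rot: [1.0, -0.0, 0.0, 0.0]
ft_force: [-1.0, 0.8, -3.8]
grip_width: 0.0333
```

```bash
python3 - <<'E'
from h import *
o,_=snap('side','s9',320,200,420,280,8)
o,_=snap('scene','c9',230,160,320,235,8)
print(o['time'],o['position'],o['tool_rot'],o['ft_force'])
E
```

```text
14.2833 [ 0.60503225 -0.112562    0.08573883] [ 9.99999985e-01 -7.69737798e-05  1.45499016e-04  5.15805295e-05] [ 0.20481337  0.24466805 -5.51821863]
```

View pics/s9.png

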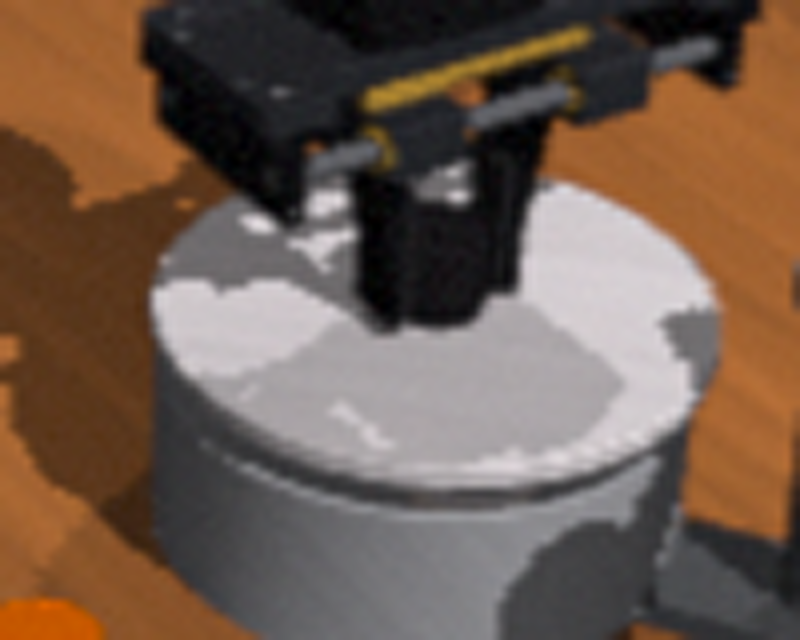

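View pics/c9.png

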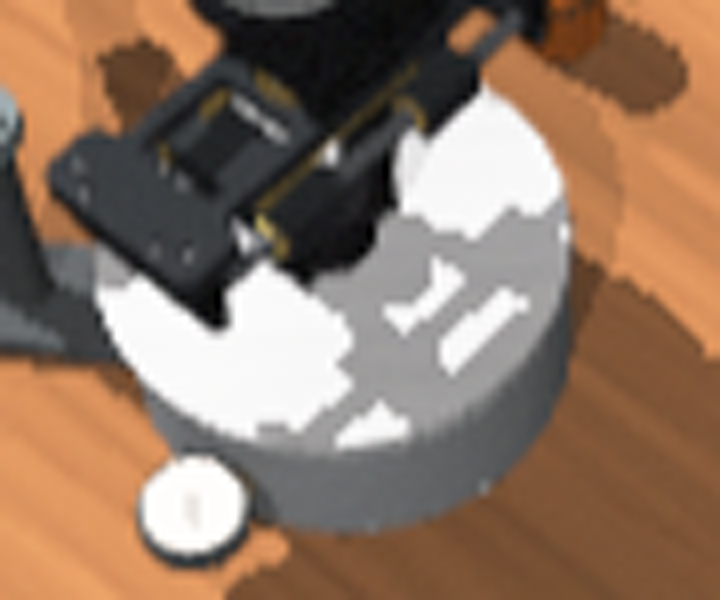

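{"name": "drive_tool", "arguments": {
  "plan": [
    {"offset": [-0.2, 0, 0], "delta_rot": [0, 0, 0], "jaw": 2.8},
    {"offset": [-0.4, 0, 0], "delta_rot": [0, 0, 0], "jaw": 2.8},
    {"offset": [-0.4, 0, 0], "delta_rot": [0, 0, 0], "jaw": 2.8},
    {"offset": [-0.4, 0, 0], "delta_rot": [0, 0, 0], "jaw": 2.8},
    {"offset": [-0.4, 0, 0], "delta_rot": [0, 0, 0], "jaw": 2.8},
    {"offset": [-0.4, 0, 0], "delta_rot": [0, 0, 0], "jaw": 2.8},
    {"offset": [-0.4, 0, 0.2], "delta_rot": [0, 0, 0], "jaw": 2.8},
    {"offset": [-0.4, 0, 0.4], "delta_rot": [0, 0, 0], "jaw": 2.8}
  ]
}}

```text
time: 15.0
position: [0.6012, -0.1125, 0.0815]
tool_rot: [1.0, 0.0, 0.0, 0.0]
ft_force: [0.8, -0.1, -3.6]
grip_width: 0.0329
```

```bash
python3 - <<'E'
from h import *
o,_=snap('side','s10',320,200,420,280,8)
print(o['time'],o['position'],o['tool_rot'],o['ft_force'])
t=np.linspace(0,2*np.pi,300)
im=cv2.imread('pics/s10.png')
for c,r,z,col in [((.601,-.113),.088,.062,(0,0,255)),((.601,-.113),.092,o['position'][2]-.0167+.013,(0,255,0))]:
    for q in (proj('side',np.c_[c[0]+r*np.cos(t),c[1]+r*np.sin(t),0*t+z])-[320,200]+.5)*8: cv2.circle(im,tuple(q.astype(int)),1,col,-1)
cv2.imwrite('pics/s10o.png',im)
E
```

```text
15.0 [ 0.60116284 -0.11253187  0.0815211 ] [9.99999975e-01 1.40722408e-05 2.07068245e-04 7.95825063e-05] [ 0.84023536 -0.0961467  -3.55504035]
```

View pics/s10o.png

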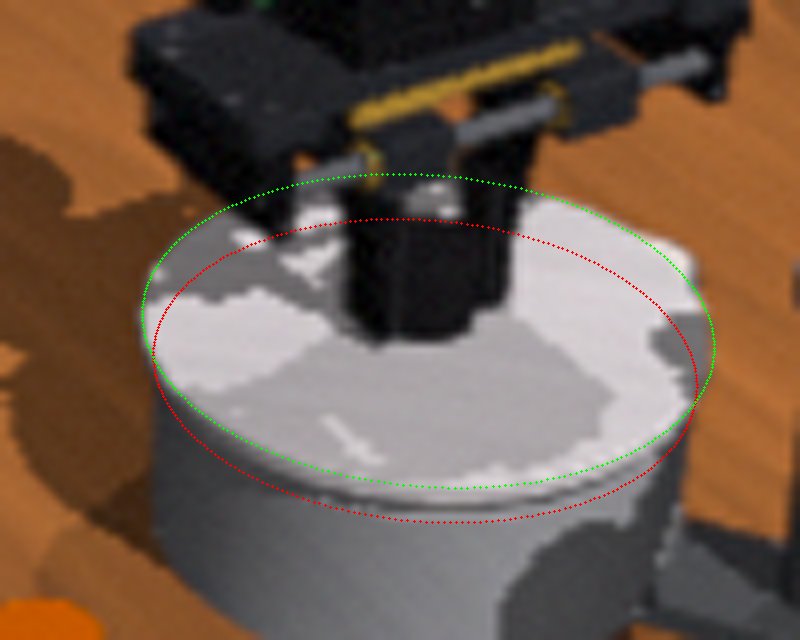

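{"name": "drive_tool", "arguments": {
  "plan": [
    {"offset": [0, 0, 0.1], "delta_rot": [0, 0, 0], "jaw": 2.8},
    {"offset": [0, 0, 0.2], "delta_rot": [0, 0, 0], "jaw": 2.8},
    {"offset": [0, 0, 0.3], "delta_rot": [0, 0, 0], "jaw": 2.8},
    {"offset": [0, 0, 0.4], "delta_rot": [0, 0, 0], "jaw": 2.8},
    {"offset": [0, 0, 0.5], "delta_rot": [0, 0, 0], "jaw": 2.8},
    {"offset": [0, 0, 0.6], "delta_rot": [0, 0, 0], "jaw": 2.8},
    {"offset": [0, 0, 0.7], "delta_rot": [0, 0, 0], "jaw": 2.8},
    {"offset": [0, 0, 0.7], "delta_rot": [0, 0, 0], "jaw": 2.8}
  ]
}}

```text
time: 15.72
position: [0.6008, -0.1124, 0.0743]
tool_rot: [1.0, -0.0, -0.0, -0.0]
ft_force: [0.0, 0.6, -3.8]
grip_width: 0.0332
```

{"name": "drive_tool", "arguments": {
  "plan": [
    {"offset": [0, 0, 0.0], "delta_rot": [0, 0, 0], "jaw": 2.8},
    {"offset": [0, 0, 0], "delta_rot": [0, 0, 0], "jaw": 2.8},
    {"offset": [0, 0, 0.1], "delta_rot": [0, 0, 0], "jaw": 2.8},
    {"offset": [0, 0, 0.1], "delta_rot": [0, 0, 0], "jaw": 2.8},
    {"offset": [0, 0, 0.1], "delta_rot": [0, 0, 0], "jaw": 2.8},
    {"offset": [0, 0, 0.1], "delta_rot": [0, 0, 0], "jaw": 2.8},
    {"offset": [0, 0, 0.1], "delta_rot": [0, 0, 0], "jaw": 2.8},
    {"offset": [0, 0, 0.1], "delta_rot": [0, 0, 0], "jaw": 2.8}
  ]
}}

```text
time: 16.38
position: [0.6013, -0.1126, 0.0739]
tool_rot: [1.0, -0.0, 0.0, 0.0]
ft_force: [-0.3, 0.2, -0.1]
grip_width: 0.0334
```

{"name": "drive_tool", "arguments": {
  "plan": [
    {"offset": [0, 0, 0], "delta_rot": [0, 0, 0], "jaw": 5.5},
    {"offset": [0, 0, 0], "delta_rot": [0, 0, 0], "jaw": 5.5},
    {"offset": [0, 0, 0], "delta_rot": [0, 0, 0], "jaw": 5.5},
    {"offset": [0, 0, 0], "delta_rot": [0, 0, 0], "jaw": 5.5},
    {"offset": [0, 0, -1], "delta_rot": [0, 0, 0], "jaw": 5.5},
    {"offset": [0, 0, -4], "delta_rot": [0, 0, 0], "jaw": 5.5},
    {"offset": [0, 0, -8], "delta_rot": [0, 0, 0], "jaw": 5.5},
    {"offset": [0, 0, -12], "delta_rot": [0, 0, 0], "jaw": 5.5}
  ]
}}

```text
time: 17.05
position: [0.6001, -0.1122, 0.1945]
tool_rot: [1.0, -0.0, -0.001, -0.0]
ft_force: [0.8, -0.6, 1.0]
grip_width: 0.0549
```

{"name": "drive_tool", "arguments": {
  "plan": [
    {"offset": [-3, 2, 0], "delta_rot": [0, 0, 0], "jaw": 5.5},
    {"offset": [-6, 4.5, 0], "delta_rot": [0, 0, 0], "jaw": 5.5},
    {"offset": [-8, 7.5, 0], "delta_rot": [0, 0, 0], "jaw": 5.5},
    {"offset": [-9, 11, 0], "delta_rot": [0, 0, 0], "jaw": 5.5},
    {"offset": [-9, 14.5, 0], "delta_rot": [0, 0, 0], "jaw": 5.5},
    {"offset": [-9, 18, 0], "delta_rot": [0, 0, 0], "jaw": 5.5},
    {"offset": [-9, 20, 0], "delta_rot": [0, 0, 0], "jaw": 5.5},
    {"offset": [-9, 20, 0], "delta_rot": [0, 0, 0], "jaw": 5.5}
  ]
}}

```text
time: 17.72
position: [0.5114, -0.318, 0.1947]
tool_rot: [1.0, -0.002, 0.002, 0.002]
ft_force: [0.5, -0.5, 0.1]
grip_width: 0.0552
```

```bash
python3 - <<'E'
from h import *
o,_=snap('side','s11',320,200,420,280,8)
o,_=snap('scene','c11',170,100,410,300,3.2)
o,_=snap('wrist','w11',0,0,640,400,1.25)
print(o['time'],o['position'],o['tool_rot'],o['ft_force'])
E
```

```text
17.8167 [ 0.51063711 -0.31294703  0.19394932] [ 9.99999518e-01 -9.49015949e-04  1.12382333e-04 -2.26014759e-04] [-0.70581773 -0.3907803  -0.74119784]
```

View pics/s11.png

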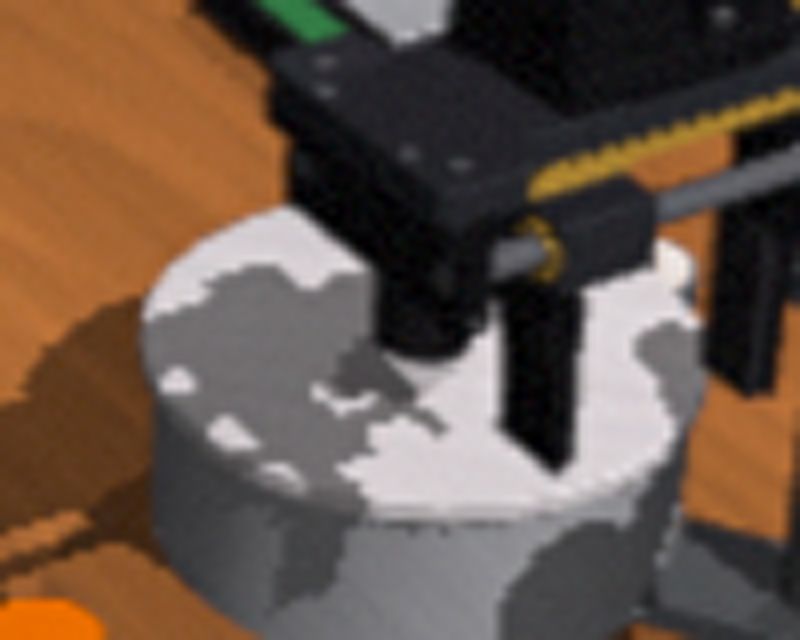

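View pics/c11.png

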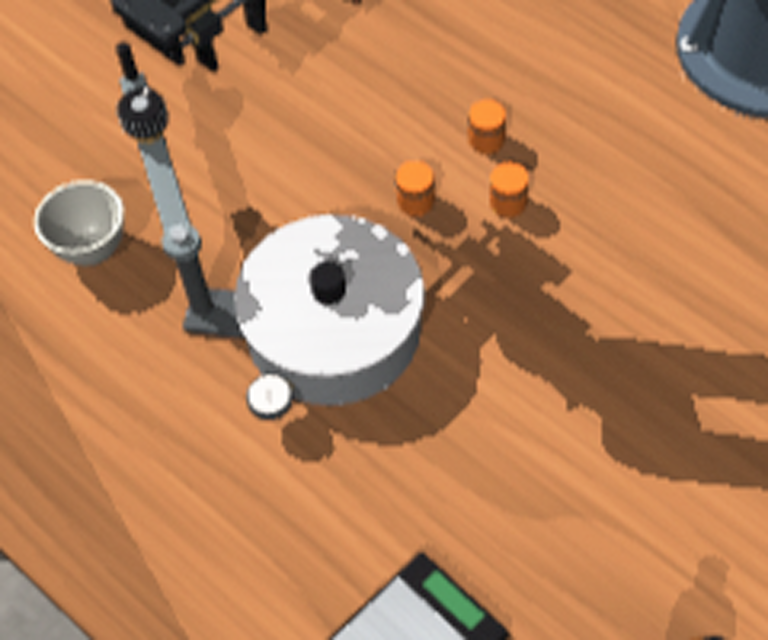

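View pics/w11.png

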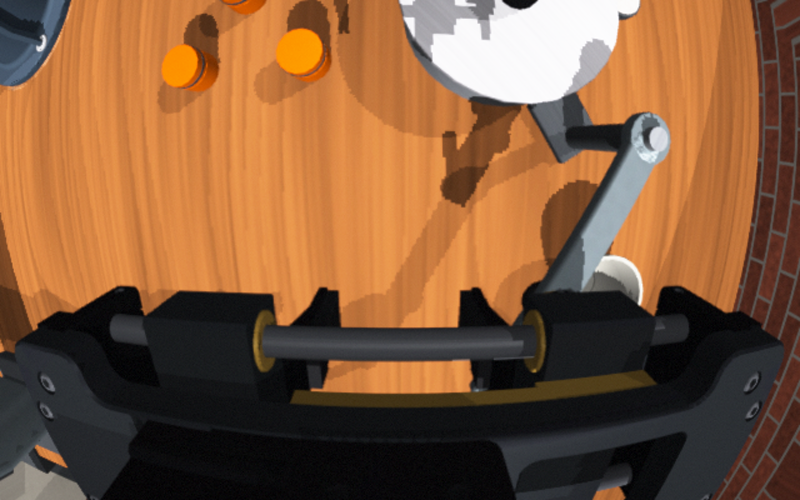

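```bash
cat >> h.py <<'E'
def tri(obsv):
    A=np.zeros((3,3));b=np.zeros(3)
    for n,uv,o in obsv:
        c,d=ray(n,uv,o);M=np.eye(3)-np.outer(d,d);A+=M;b+=M@c
    return np.linalg.solve(A,b)
E
python3 - <<'E'
from h import *
o=np.load('pics/w11.npz')
S=lambda x,y:(x/3.2+170,y/3.2+100)
D=lambda x,y:(x/3.2+260,y/3.2+130)
L=[('scene',S(181,236),None),('side',D(538,331),None),('wrist',(654/1.25,138/1.25),o)]
print('pivot',tri(L));
for z in(.135,.14):print([atz(n,u,z,oo)[:2].round(4) for n,u,oo in L])
print('handle top',tri([('scene',S(123,47),None),('side',D(618,455),None)]), atz('scene',S(123,47),.18),atz('side',D(618,455),.18))
print('knob top',tri([('scene',S(140,104),None),('side',D(585,390),None)]), atz('scene',S(140,104),.177),atz('side',D(585,390),.177))
print(get_obs()['position'])
E
```

```text
pivot [ 0.67647746 -0.22628858  0.13606686]
[array([ 0.6744, -0.2257]), array([ 0.6789, -0.2269]), array([ 0.6779, -0.2258])]
[array([ 0.6762, -0.2225]), array([ 0.6731, -0.2326]), array([ 0.6741, -0.2261])]
handle top [ 0.57381361 -0.40848111  0.17841806] [ 0.57406225 -0.406476    0.18      ] [ 0.57286834 -0.41026573  0.18      ]
knob top [ 0.60967824 -0.34327343  0.17511095] [ 0.61047276 -0.34174469  0.177     ] [ 0.60758446 -0.3452065   0.177     ]
[ 0.51056068 -0.31171951  0.19375062]
```

{"name": "drive_tool", "arguments": {
  "plan": [
    {"offset": [2, 3.5, 0], "delta_rot": [0, 0, 0], "jaw": 5.5},
    {"offset": [4, 7, 0], "delta_rot": [0, 0, 0], "jaw": 5.5},
    {"offset": [6.3, 9.6, 0], "delta_rot": [0, 0, 0], "jaw": 5.5},
    {"offset": [6.3, 9.6, 0], "delta_rot": [0, 0, 0], "jaw": 5.5},
    {"offset": [6.3, 9.6, 0], "delta_rot": [0, 0, 0], "jaw": 5.5},
    {"offset": [6.3, 9.6, 0], "delta_rot": [0, 0, 0], "jaw": 5.5},
    {"offset": [6.3, 9.6, 0], "delta_rot": [0, 0, 0], "jaw": 5.5},
    {"offset": [6.3, 9.6, 0], "delta_rot": [0, 0, 0], "jaw": 5.5}
  ],
  "squeeze": 8
}}

```text
time: 18.53
position: [0.5735, -0.4065, 0.1938]
tool_rot: [1.0, 0.001, -0.0, -0.001]
ft_force: [-0.7, 0.4, 0.6]
grip_width: 0.0552
```

```bash
python3 - <<'E'
from h import *
o,_=snap('side','s12',330,130,530,300,4)
print(o['time'],o['position'],o['tool_rot'],o['ft_force'])
o,_=snap('wrist','w12',170,150,470,360,2.6)
E
```

```text
18.5333 [ 0.5734782  -0.40649635  0.19377104] [ 9.99999501e-01  6.72221070e-04 -4.84611903e-04 -5.58155881e-04] [-0.70736833  0.3791687   0.62250011]
```

View pics/s12.png

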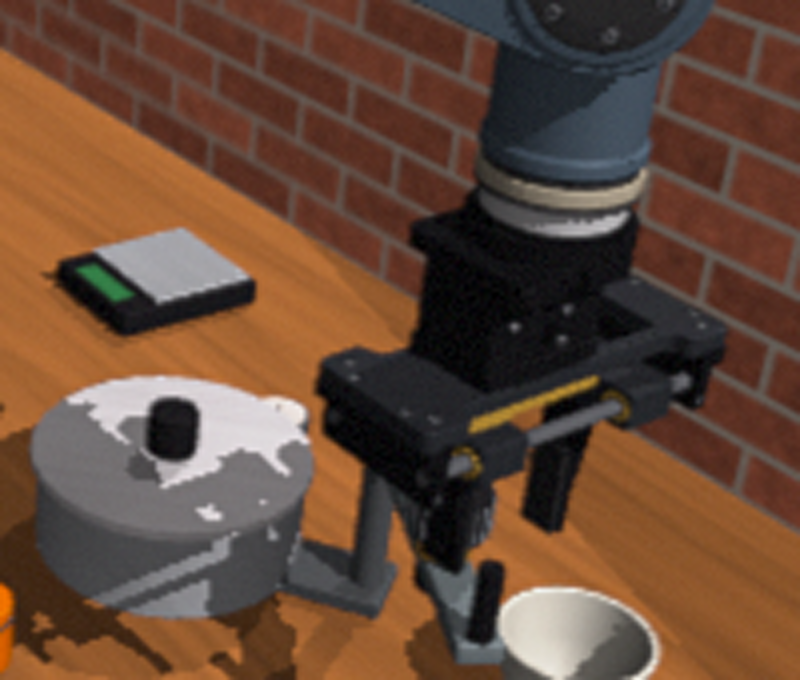

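View pics/w12.png

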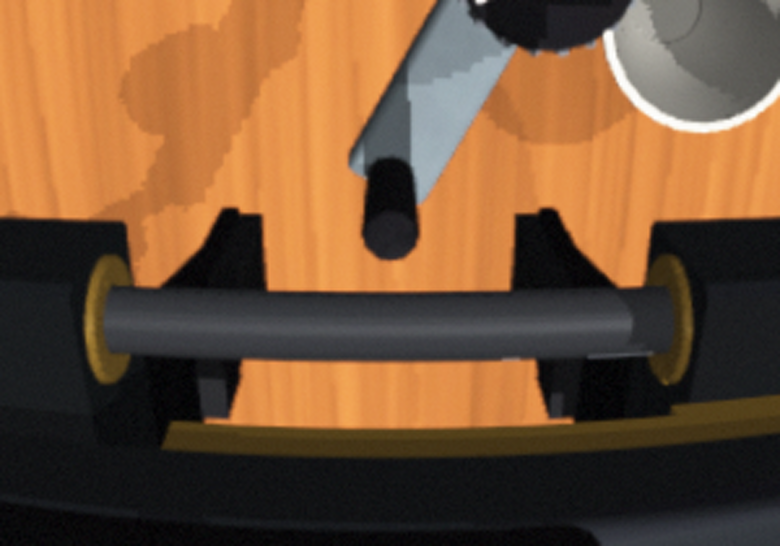

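```bash
python3 - <<'E'
from h import *
o=np.load('pics/w12.npz')
print(atz('wrist',(390/2.6+170,236/2.6+150),.18,o), o['position'])
E
```

```text
[ 0.57330347 -0.40941735  0.18      ] [ 0.57358867 -0.40690313  0.19392367]
```

{"name": "drive_tool", "arguments": {
  "plan": [
    {"offset": [0, 0.2, 2], "delta_rot": [0, 0, 0], "jaw": 5},
    {"offset": [0, 0.2, 4], "delta_rot": [0, 0, 0], "jaw": 4},
    {"offset": [0, 0.2, 5.2], "delta_rot": [0, 0, 0], "jaw": 3.5},
    {"offset": [0, 0.2, 5.2], "delta_rot": [0, 0, 0], "jaw": 3},
    {"offset": [0, 0.2, 5.2], "delta_rot": [0, 0, 0], "jaw": 1},
    {"offset": [0, 0.2, 5.2], "delta_rot": [0, 0, 0], "jaw": 1},
    {"offset": [0, 0.2, 5.2], "delta_rot": [0, 0, 0], "jaw": 1},
    {"offset": [0, 0.2, 5.2], "delta_rot": [0, 0, 0], "jaw": 1}
  ]
}}

```text
time: 19.3
position: [0.5744, -0.4111, 0.143]
tool_rot: [1.0, 0.0, 0.001, 0.001]
ft_force: [0.6, -0.1, 1.1]
grip_width: 0.0135
```

{"name": "drive_tool", "arguments": {
  "plan": [
    {"offset": [0, 0, 0], "delta_rot": [0, 0, 0], "jaw": 1},
    {"offset": [0, 0, 0], "delta_rot": [0, 0, 0], "jaw": 1},
    {"offset": [0, 0, 0], "delta_rot": [0, 0, 0], "jaw": 1},
    {"offset": [0, 0, 0], "delta_rot": [0, 0, 0], "jaw": 1},
    {"offset": [0, 0, 0], "delta_rot": [0, 0, 0], "jaw": 1},
    {"offset": [0, 0, 0], "delta_rot": [0, 0, 0], "jaw": 1},
    {"offset": [0, 0, 0], "delta_rot": [0, 0, 0], "jaw": 1},
    {"offset": [0, 0, 0], "delta_rot": [0, 0, 0], "jaw": 1}
  ]
}}

```text
time: 19.97
position: [0.5744, -0.4111, 0.1429]
tool_rot: [1.0, 0.0, 0.001, 0.001]
ft_force: [-1.4, 0.5, 6.5]
grip_width: 0.0136
```

```bash
python3 - <<'E'
from h import *
o=get_obs();print(o['position'],o['grip_width'])
pv=np.array([.6765,-.226]);r=.21
a0=np.deg2rad(240.5)
p0=pv+r*np.array([np.cos(a0),np.sin(a0)]);print(p0)
for a in range(240,122,-10):
    t=np.deg2rad(a);p=pv+r*np.array([np.cos(t),np.sin(t)]);d=(p-p0)*100;print(a,p.round(4),'off cm',d[0].round(2),(-d[1]).round(2), 'R',np.hypot(*p).round(3))
E
```

```text
[ 0.57444616 -0.41114119  0.14291627] 0.013616203445506219
[ 0.57309105 -0.4087747 ]
240 [ 0.5715 -0.4079] off cm -0.16 -0.09 R 0.702
230 [ 0.5415 -0.3869] off cm -3.16 -2.19 R 0.666
220 [ 0.5156 -0.361 ] off cm -5.75 -4.78 R 0.629
210 [ 0.4946 -0.331 ] off cm -7.85 -7.78 R 0.595
200 [ 0.4792 -0.2978] off cm -9.39 -11.1 R 0.564
190 [ 0.4697 -0.2625] off cm -10.34 -14.63 R 0.538
180 [ 0.4665 -0.226 ] off cm -10.66 -18.28 R 0.518
170 [ 0.4697 -0.1895] off cm -10.34 -21.92 R 0.506
160 [ 0.4792 -0.1542] off cm -9.39 -25.46 R 0.503
150 [ 0.4946 -0.121 ] off cm -7.85 -28.78 R 0.509
140 [ 0.5156 -0.091 ] off cm -5.75 -31.78 R 0.524
130 [ 0.5415 -0.0651] off cm -3.16 -34.36 R 0.545
```

```bash
python3 - <<'E'
import numpy as np
r=21;f=lambda a:r*np.array([np.cos(np.deg2rad(a)),np.sin(np.deg2rad(a))])
for A in (240.5,202,162.5):
    st=5 if A<240 else 5
    print(A,[(round((f(b)-f(A))[0],1),round(-(f(b)-f(A))[1],1)) for b in np.maximum(A-np.linspace(1/8,1,8)*(38.5 if A>202 else 39.5),123.75)])
E
```

```text
240.5 [(np.float64(-1.5), np.float64(-0.9)), (np.float64(-2.9), np.float64(-2.0)), (np.float64(-4.2), np.float64(-3.2)), (np.float64(-5.4), np.float64(-4.4)), (np.float64(-6.6), np.float64(-5.8)), (np.float64(-7.5), np.float64(-7.3)), (np.float64(-8.4), np.float64(-8.8)), (np.float64(-9.1), np.float64(-10.4))]
202 [(np.float64(-0.6), np.float64(-1.7)), (np.float64(-1.1), np.float64(-3.5)), (np.float64(-1.4), np.float64(-5.2)), (np.float64(-1.5), np.float64(-7.0)), (np.float64(-1.5), np.float64(-8.9)), (np.float64(-1.3), np.float64(-10.7)), (np.float64(-1.0), np.float64(-12.4)), (np.float64(-0.6), np.float64(-14.2))]
162.5 [(np.float64(0.6), np.float64(-1.7)), (np.float64(1.4), np.float64(-3.3)), (np.float64(2.3), np.float64(-4.9)), (np.float64(3.3), np.float64(-6.4)), (np.float64(4.5), np.float64(-7.8)), (np.float64(5.7), np.float64(-9.1)), (np.float64(7.1), np.float64(-10.2)), (np.float64(8.4), np.float64(-11.1))]
```

{"name": "drive_tool", "arguments": {
  "plan": [
    {"offset": [-1.5, -0.9, 0], "delta_rot": [0, 0, 0], "jaw": 1},
    {"offset": [-2.9, -2.0, 0], "delta_rot": [0, 0, 0], "jaw": 1},
    {"offset": [-4.2, -3.2, 0], "delta_rot": [0, 0, 0], "jaw": 1},
    {"offset": [-5.4, -4.4, 0], "delta_rot": [0, 0, 0], "jaw": 1},
    {"offset": [-6.6, -5.8, 0], "delta_rot": [0, 0, 0], "jaw": 1},
    {"offset": [-7.5, -7.3, 0], "delta_rot": [0, 0, 0], "jaw": 1},
    {"offset": [-8.4, -8.8, 0], "delta_rot": [0, 0, 0], "jaw": 1},
    {"offset": [-9.1, -10.4, 0], "delta_rot": [0, 0, 0], "jaw": 1}
  ]
}}

```text
time: 20.63
position: [0.4827, -0.307, 0.1422]
tool_rot: [1.0, -0.0, 0.001, 0.001]
ft_force: [-0.9, -1.4, 3.8]
grip_width: 0.0136
```

{"name": "drive_tool", "arguments": {
  "plan": [
    {"offset": [-0.6, -1.7, 0], "delta_rot": [0, 0, 0], "jaw": 1},
    {"offset": [-1.1, -3.5, 0], "delta_rot": [0, 0, 0], "jaw": 1},
    {"offset": [-1.4, -5.2, 0], "delta_rot": [0, 0, 0], "jaw": 1},
    {"offset": [-1.5, -7.0, 0], "delta_rot": [0, 0, 0], "jaw": 1},
    {"offset": [-1.5, -8.9, 0], "delta_rot": [0, 0, 0], "jaw": 1},
    {"offset": [-1.3, -10.7, 0], "delta_rot": [0, 0, 0], "jaw": 1},
    {"offset": [-1.0, -12.4, 0], "delta_rot": [0, 0, 0], "jaw": 1},
    {"offset": [-0.6, -14.2, 0], "delta_rot": [0, 0, 0], "jaw": 1}
  ]
}}

```text
time: 21.3
position: [0.4746, -0.1631, 0.1418]
tool_rot: [1.0, -0.0, -0.002, -0.001]
ft_force: [-3.7, -1.5, 5.4]
grip_width: 0.0138
```

{"name": "drive_tool", "arguments": {
  "plan": [
    {"offset": [0.6, -1.7, 0], "delta_rot": [0, 0, 0], "jaw": 1},
    {"offset": [1.4, -3.3, 0], "delta_rot": [0, 0, 0], "jaw": 1},
    {"offset": [2.3, -4.9, 0], "delta_rot": [0, 0, 0], "jaw": 1},
    {"offset": [3.3, -6.4, 0], "delta_rot": [0, 0, 0], "jaw": 1},
    {"offset": [4.5, -7.8, 0], "delta_rot": [0, 0, 0], "jaw": 1},
    {"offset": [5.7, -9.1, 0], "delta_rot": [0, 0, 0], "jaw": 1},
    {"offset": [7.1, -10.2, 0], "delta_rot": [0, 0, 0], "jaw": 1},
    {"offset": [7.8, -10.7, 0], "delta_rot": [0, 0, 0], "jaw": 1}
  ]
}}

```text
time: 21.97
position: [0.5506, -0.0521, 0.1405]
tool_rot: [1.0, -0.0, -0.006, -0.004]
ft_force: [-7.4, 7.5, 5.6]
grip_width: 0.0138
```

{"name": "drive_tool", "arguments": {
  "plan": [
    {"offset": [0.3, -0.2, 0], "delta_rot": [0, 0, 0], "jaw": 1},
    {"offset": [0.7, -0.4, 0], "delta_rot": [0, 0, 0], "jaw": 1},
    {"offset": [0.7, -0.4, 0], "delta_rot": [0, 0, 0], "jaw": 1},
    {"offset": [0.7, -0.4, 0], "delta_rot": [0, 0, 0], "jaw": 1},
    {"offset": [0.7, -0.4, 0], "delta_rot": [0, 0, 0], "jaw": 1},
    {"offset": [0.7, -0.4, 0], "delta_rot": [0, 0, 0], "jaw": 1},
    {"offset": [0.7, -0.4, 0], "delta_rot": [0, 0, 0], "jaw": 1},
    {"offset": [0.7, -0.4, 0], "delta_rot": [0, 0, 0], "jaw": 1}
  ]
}}

```text
time: 22.63
position: [0.5564, -0.0484, 0.1403]
tool_rot: [1.0, -0.001, -0.006, -0.005]
ft_force: [-5.7, 10.9, 4.6]
grip_width: 0.0134
```

```bash
python3 - <<'E'
from h import *
o,_=snap('side','s13',260,130,500,320,3.2)
print(o['time'],o['position'],o['tool_rot'],o['ft_force'],o['moment'])
o,_=snap('scene','c13',170,100,410,300,3.2)
E
```

```text
22.6333 [ 0.55643177 -0.04839332  0.14029902] [ 9.99971384e-01 -6.31487937e-04 -5.99571296e-03 -4.56990309e-03] [-5.6942409  10.94632519  4.62394703] [ 1.71551681  0.93960575 -0.03723148]
```

View pics/s13.png

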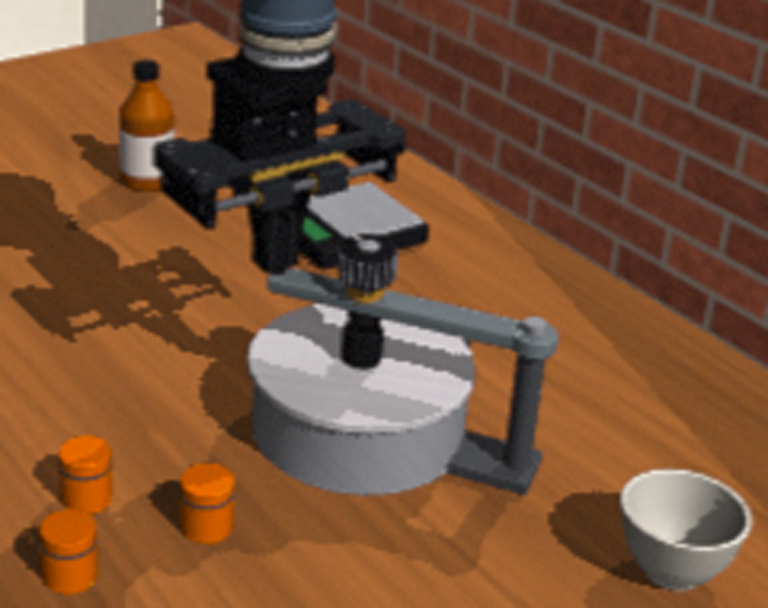

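View pics/c13.png

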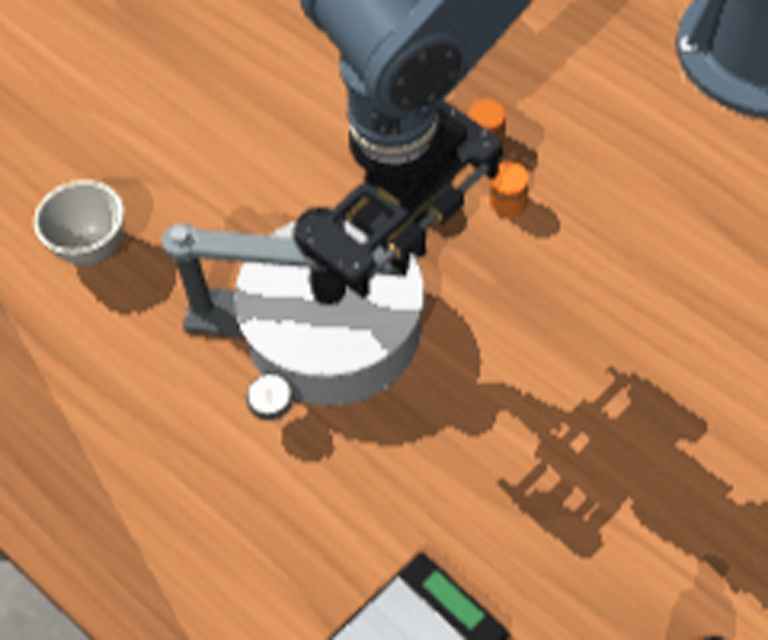

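{"name": "drive_tool", "arguments": {
  "plan": [
    {"offset": [-0.2, -0.35, 0], "delta_rot": [0, 0, 0], "jaw": 1},
    {"offset": [-0.2, -0.35, 0], "delta_rot": [0, 0, 0], "jaw": 1},
    {"offset": [0.0, -0.5, 0], "delta_rot": [0, 0, 0], "jaw": 1},
    {"offset": [0.3, -0.65, 0], "delta_rot": [0, 0, 0], "jaw": 1},
    {"offset": [0.3, -0.65, 0], "delta_rot": [0, 0, 0], "jaw": 1},
    {"offset": [0.3, -0.65, 0], "delta_rot": [0, 0, 0], "jaw": 1},
    {"offset": [0.3, -0.65, 0], "delta_rot": [0, 0, 0], "jaw": 1},
    {"offset": [0.3, -0.65, 0], "delta_rot": [0, 0, 0], "jaw": 1}
  ]
}}

```text
time: 23.4
position: [0.5604, -0.0456, 0.1403]
tool_rot: [1.0, -0.0, -0.005, -0.002]
ft_force: [-7.3, 4.0, 0.6]
grip_width: 0.014
```

{"name": "drive_tool", "arguments": {
  "plan": [
    {"offset": [-0.1, -0.2, 0], "delta_rot": [0, 0, 0], "jaw": 1},
    {"offset": [0.1, -0.4, 0], "delta_rot": [0, 0, 0], "jaw": 1},
    {"offset": [0.25, -0.55, 0], "delta_rot": [0, 0, 0], "jaw": 1},
    {"offset": [0.25, -0.55, 0], "delta_rot": [0, 0, 0], "jaw": 1},
    {"offset": [0.25, -0.55, 0], "delta_rot": [0, 0, 0], "jaw": 1},
    {"offset": [0.25, -0.55, 0], "delta_rot": [0, 0, 0], "jaw": 1},
    {"offset": [0.25, -0.55, 0], "delta_rot": [0, 0, 0], "jaw": 1},
    {"offset": [0.25, -0.55, 0], "delta_rot": [0, 0, 0], "jaw": 1}
  ]
}}

```text
time: 24.07
position: [0.5605, -0.0442, 0.1401]
tool_rot: [1.0, 0.001, -0.008, 0.002]
ft_force: [-13.6, -10.3, 1.9]
grip_width: 0.0139
```

{"name": "drive_tool", "arguments": {
  "plan": [
    {"offset": [-0.25, 0.3, 0], "delta_rot": [0, 0, 0], "jaw": 1},
    {"offset": [-0.25, 0.3, 0], "delta_rot": [0, 0, 0], "jaw": 3.2},
    {"offset": [-0.25, 0.3, 0], "delta_rot": [0, 0, 0], "jaw": 3.2},
    {"offset": [-0.25, 0.3, 0], "delta_rot": [0, 0, 0], "jaw": 3.2},
    {"offset": [-0.25, 0.3, 0], "delta_rot": [0, 0, 0], "jaw": 3.2},
    {"offset": [-0.25, 0.3, -2], "delta_rot": [0, 0, 0], "jaw": 3.2},
    {"offset": [-0.25, 0.3, -6], "delta_rot": [0, 0, 0], "jaw": 6},
    {"offset": [-0.25, 0.3, -9], "delta_rot": [0, 0, 0], "jaw": 6}
  ]
}}

```text
time: 24.73
position: [0.5664, -0.0449, 0.2334]
tool_rot: [1.0, 0.0, 0.001, 0.0]
ft_force: [0.2, -1.5, -0.1]
grip_width: 0.0384
```

{"name": "drive_tool", "arguments": {
  "plan": [
    {"offset": [1, 2.5, 0], "delta_rot": [0, 0, 0], "jaw": 6},
    {"offset": [2, 5, 0], "delta_rot": [0, 0, 0], "jaw": 6},
    {"offset": [3, 7.5, 0], "delta_rot": [0, 0, 0], "jaw": 6},
    {"offset": [4.5, 8.2, 0], "delta_rot": [0, 0, 0], "jaw": 6},
    {"offset": [4.5, 8.2, 0], "delta_rot": [0, 0, 0], "jaw": 6},
    {"offset": [4.5, 8.2, 0], "delta_rot": [0, 0, 0], "jaw": 6},
    {"offset": [4.5, 8.2, 0], "delta_rot": [0, 0, 0], "jaw": 6},
    {"offset": [4.5, 8.2, 0], "delta_rot": [0, 0, 0], "jaw": 6}
  ]
}}

```text
time: 25.4
position: [0.6093, -0.1255, 0.2315]
tool_rot: [1.0, 0.0, -0.0, -0.0]
ft_force: [-0.4, 0.6, 0.2]
grip_width: 0.0598
```

```bash
python3 - <<'E'
from h import *
o,_=snap('side','s14',260,130,500,320,3.2)
print(o['time'],o['position'],o['tool_rot'],o['ft_force'],o['q'])
o,_=snap('wrist','w14',120,80,520,360,2)
print(o['position'],(proj('wrist',[[.601,-.113,.177],[.560,-.051,.180]],o)-[120,80])*2)
E
```

```text
25.4 [ 0.60933859 -0.12548793  0.23149082] [ 9.99999797e-01  4.87247966e-04 -3.62689913e-04 -1.90926421e-04] [-0.39584823  0.61492323  0.21620897] [-3.82524068e-01  5.14427919e-01  1.42983574e+00  8.92234090e-05
  1.19814452e+00 -3.83531083e-01]
[ 0.60937718 -0.12545401  0.23158701] [[377.53930101 239.59627076]
 [258.31571596  69.37660241]]
```

View pics/s14.png

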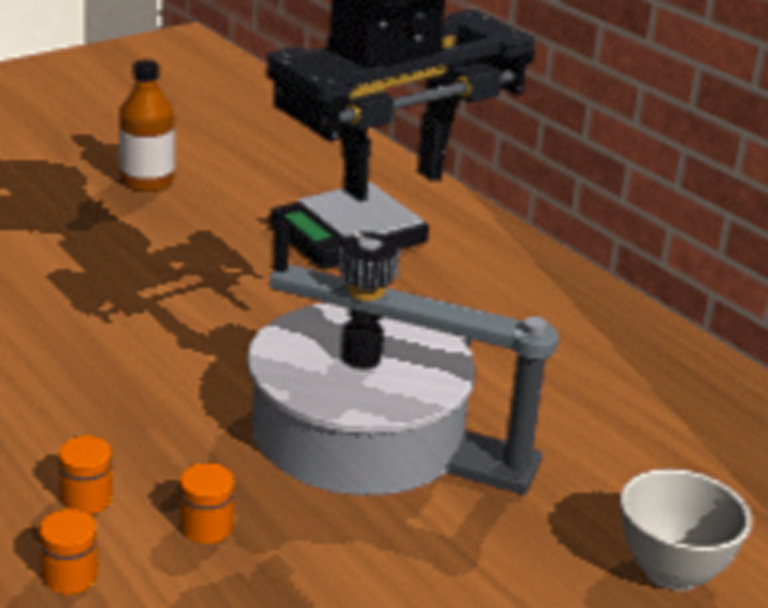

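View pics/w14.png

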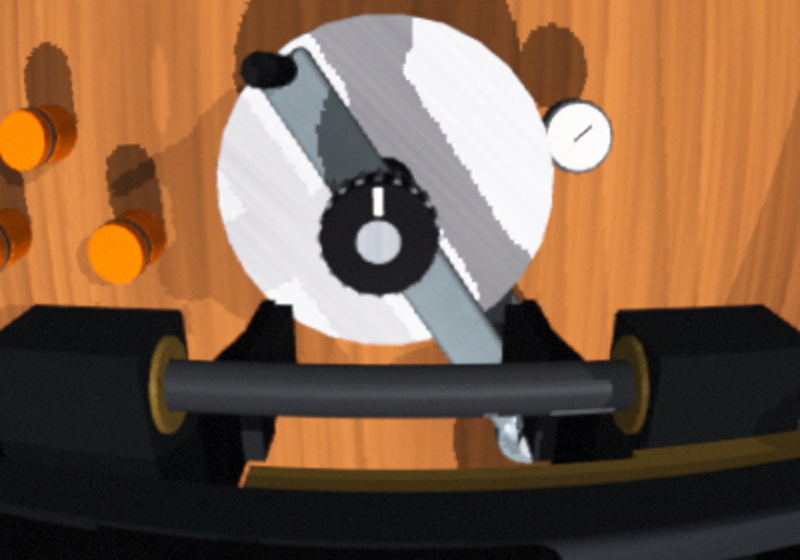

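{"name": "drive_tool", "arguments": {
  "plan": [
    {"offset": [-0.8, -1.25, 0], "delta_rot": [0, 0, -7], "jaw": 6},
    {"offset": [-0.8, -1.25, 0], "delta_rot": [0, 0, -14], "jaw": 6},
    {"offset": [-0.8, -1.25, 0], "delta_rot": [0, 0, -21], "jaw": 6},
    {"offset": [-0.8, -1.25, 0], "delta_rot": [0, 0, -28], "jaw": 6},
    {"offset": [-0.8, -1.25, 0], "delta_rot": [0, 0, -35], "jaw": 6},
    {"offset": [-0.8, -1.25, 0], "delta_rot": [0, 0, -42], "jaw": 6},
    {"offset": [-0.8, -1.25, 0], "delta_rot": [0, 0, -49], "jaw": 6},
    {"offset": [-0.8, -1.25, 0], "delta_rot": [0, 0, -56], "jaw": 6}
  ]
}}

```text
time: 26.17
position: [0.6016, -0.1133, 0.2317]
tool_rot: [0.881, 0.473, -0.0, -0.0]
ft_force: [0.4, 0.5, 0.1]
grip_width: 0.0596
```

{"name": "drive_tool", "arguments": {
  "plan": [
    {"offset": [0, 0, 0], "delta_rot": [0, 0, -7], "jaw": 6},
    {"offset": [0, 0, 0], "delta_rot": [0, 0, -14], "jaw": 6},
    {"offset": [0, 0, 0], "delta_rot": [0, 0, -21], "jaw": 6},
    {"offset": [0, 0, 0], "delta_rot": [0, 0, -28], "jaw": 6},
    {"offset": [0, 0, 0], "delta_rot": [0, 0, -35], "jaw": 6},
    {"offset": [0, 0, 0], "delta_rot": [0, 0, -42], "jaw": 6},
    {"offset": [0, 0, 0], "delta_rot": [0, 0, -49], "jaw": 6},
    {"offset": [0, 0, 0], "delta_rot": [0, 0, -56], "jaw": 6}
  ]
}}

```text
time: 26.83
position: [0.6016, -0.1133, 0.2317]
tool_rot: [0.556, 0.831, 0.0, -0.0]
ft_force: [0.8, -0.8, 0.3]
grip_width: 0.0597
```

{"name": "drive_tool", "arguments": {
  "plan": [
    {"offset": [0, 0, 0], "delta_rot": [0, 0, -7], "jaw": 6},
    {"offset": [0, 0, 0], "delta_rot": [0, 0, -14], "jaw": 6},
    {"offset": [0, 0, 0], "delta_rot": [0, 0, -16], "jaw": 6},
    {"offset": [0, 0, 0], "delta_rot": [0, 0, -16], "jaw": 6},
    {"offset": [0, 0, 0], "delta_rot": [0, 0, -16], "jaw": 6},
    {"offset": [0, 0, 0], "delta_rot": [0, 0, -16], "jaw": 6},
    {"offset": [0, 0, 0], "delta_rot": [0, 0, -16], "jaw": 6},
    {"offset": [0, 0, 0], "delta_rot": [0, 0, -16], "jaw": 6}
  ]
}}

```text
time: 27.5
position: [0.6019, -0.1139, 0.2316]
tool_rot: [0.439, 0.899, 0.0, -0.0]
ft_force: [0.6, 0.0, -0.6]
grip_width: 0.0599
```

```bash
cat > st.py <<'E'
from h import *
o=get_obs();M=R.from_quat(o['tool_rot']).as_matrix()
e=np.array([.601,-.113,o['position'][2]])-o['position']
print('t',o['time'],'p',o['position'].round(4),'q6',o['q'][5].round(3),'tilt',M[:,2].round(4),'to knob in tool cm',(M.T@e*100).round(2),'F',o['ft_force'].round(1),'Mz',o['moment'].round(2),'w',o['grip_width'].round(4))
E
python3 st.py
```

```text
Traceback (most recent call last):
  File "st.py", line 4, in <module>
    print('t',o['time'],'p',o['position'].round(4),'q6',o['q'][5].round(3),'tilt',M[:,2].round(4),'to knob in tool cm',(M.T@e*100).round(2),'F',o['ft_force'].round(1),'Mz',o['moment'].round(2),'w',o['grip_width'].round(4))
                                                                                                                                                                                                     ^^^^^^^^^^^^^^^^^^^^^
AttributeError: 'float' object has no attribute 'round'
```

```bash
sed -i "s/o\['grip_width'\].round(4)/round(o['grip_width'],4)/" st.py; python3 st.py
```

```text
t 27.5 p [ 0.6019 -0.1139  0.2316] q6 -2.603 tilt [-0.  0. -1.] to knob in tool cm [ 0.13 -0.02  0.  ] F [ 0.6  0.  -0.6] Mz [ 0.16  0.04 -0.  ] w 0.0599
```

{"name": "drive_tool", "arguments": {
  "plan": [
    {"offset": [0, 0, 2.5], "delta_rot": [0, 0, 0], "jaw": 6},
    {"offset": [0, 0, 5], "delta_rot": [0, 0, 0], "jaw": 6},
    {"offset": [0, 0, 7], "delta_rot": [0, 0, 0], "jaw": 6},
    {"offset": [0, 0, 8], "delta_rot": [0, 0, 0], "jaw": 6},
    {"offset": [0, 0, 8], "delta_rot": [0, 0, 0], "jaw": 6},
    {"offset": [0, 0, 8], "delta_rot": [0, 0, 0], "jaw": 3.5},
    {"offset": [0, 0, 8], "delta_rot": [0, 0, 0], "jaw": 3.5},
    {"offset": [0, 0, 8], "delta_rot": [0, 0, 0], "jaw": 3.5}
  ],
  "squeeze": 20
}}

```text
time: 28.17
position: [0.603, -0.1143, 0.1531]
tool_rot: [0.438, 0.899, 0.0, 0.001]
ft_force: [-2.6, 3.6, 1.7]
grip_width: 0.0469
```

{"name": "drive_tool", "arguments": {
  "plan": [
    {"offset": [0, 0, 0], "delta_rot": [0, 0, 0], "jaw": 3.5},
    {"offset": [0, 0, 0], "delta_rot": [0, 0, 0], "jaw": 3.5},
    {"offset": [0, 0, 0], "delta_rot": [0, 0, 3], "jaw": 3.5},
    {"offset": [0, 0, 0], "delta_rot": [0, 0, 8], "jaw": 3.5},
    {"offset": [0, 0, 0], "delta_rot": [0, 0, 15], "jaw": 3.5},
    {"offset": [0, 0, 0.02], "delta_rot": [0, 0, 22], "jaw": 3.5},
    {"offset": [0, 0, 0.03], "delta_rot": [0, 0, 29], "jaw": 3.5},
    {"offset": [0, 0, 0.05], "delta_rot": [0, 0, 36], "jaw": 3.5}
  ]
}}

```text
time: 28.83
position: [0.6018, -0.1129, 0.1524]
tool_rot: [0.697, 0.717, 0.001, -0.0]
ft_force: [-2.2, 3.9, 6.2]
grip_width: 0.0435
```

```bash
python3 st.py
```

```text
t 28.8333 p [ 0.6018 -0.1129  0.1524] q6 -1.969 tilt [ 3.0e-04  1.3e-03 -1.0e+00] to knob in tool cm [-0.01 -0.08 -0.  ] F [-2.2  3.9  6.2] Mz [ 0.88  0.4  -0.01] w 0.0435
```

{"name": "drive_tool", "arguments": {
  "plan": [
    {"offset": [0, 0, 0.01], "delta_rot": [0, 0, 7], "jaw": 3.5},
    {"offset": [0, 0, 0.02], "delta_rot": [0, 0, 14], "jaw": 3.5},
    {"offset": [0, 0, 0.03], "delta_rot": [0, 0, 21], "jaw": 3.5},
    {"offset": [0, 0, 0.04], "delta_rot": [0, 0, 28], "jaw": 3.5},
    {"offset": [0, 0, 0.05], "delta_rot": [0, 0, 35], "jaw": 3.5},
    {"offset": [0, 0, 0.06], "delta_rot": [0, 0, 42], "jaw": 3.5},
    {"offset": [0, 0, 0.07], "delta_rot": [0, 0, 49], "jaw": 3.5},
    {"offset": [0, 0, 0.08], "delta_rot": [0, 0, 56], "jaw": 3.5}
  ]
}}

```text
time: 29.5
position: [0.6019, -0.1129, 0.1516]
tool_rot: [0.952, 0.306, 0.0, -0.001]
ft_force: [-1.6, 4.6, 5.7]
grip_width: 0.0434
```

```bash
python3 st.py;python3 - <<'E'
from h import *
o,_=snap('wrist','w15',170,100,470,340,2.6)
o,_=snap('side','s15',330,150,430,250,6)
E
```

```text
t 29.5 p [ 0.6019 -0.1129  0.1516] q6 -0.992 tilt [ 4.0e-04  1.2e-03 -1.0e+00] to knob in tool cm [-0.08 -0.04 -0.  ] F [-1.6  4.6  5.7] Mz [0.79 0.42 0.09] w 0.0434
```

View pics/w15.png

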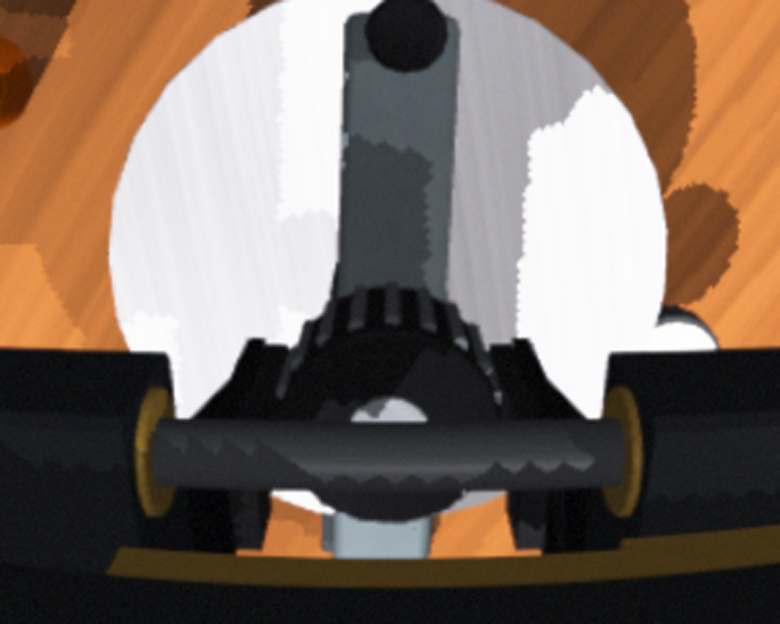

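View pics/s15.png

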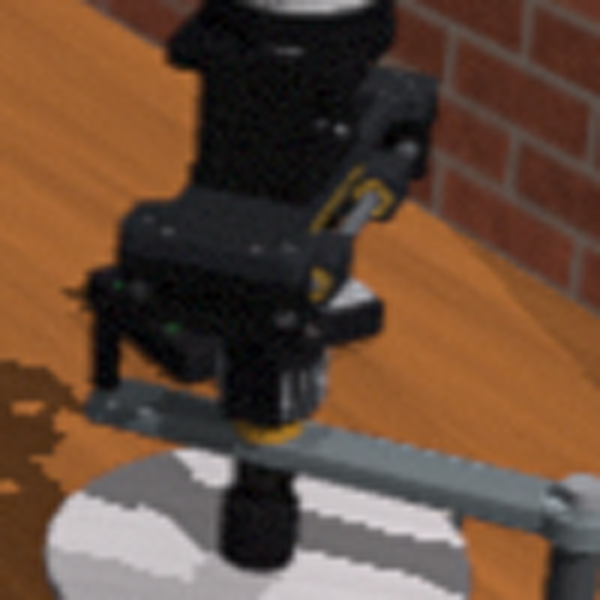

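{"name": "drive_tool", "arguments": {
  "plan": [
    {"offset": [0, 0, 0.01], "delta_rot": [0, 0, 7], "jaw": 3.5},
    {"offset": [0, 0, 0.02], "delta_rot": [0, 0, 14], "jaw": 3.5},
    {"offset": [0, 0, 0.03], "delta_rot": [0, 0, 21], "jaw": 3.5},
    {"offset": [0, 0, 0.04], "delta_rot": [0, 0, 28], "jaw": 3.5},
    {"offset": [0, 0, 0.05], "delta_rot": [0, 0, 35], "jaw": 3.5},
    {"offset": [0, 0, 0.06], "delta_rot": [0, 0, 42], "jaw": 3.5},
    {"offset": [0, 0, 0.07], "delta_rot": [0, 0, 49], "jaw": 3.5},
    {"offset": [0, 0, 0.08], "delta_rot": [0, 0, 56], "jaw": 3.5}
  ]
}}

```text
time: 30.27
position: [0.6019, -0.1128, 0.1508]
tool_rot: [0.984, -0.176, 0.0, -0.001]
ft_force: [-2.1, 4.8, 6.1]
grip_width: 0.0429
```

{"name": "drive_tool", "arguments": {
  "plan": [
    {"offset": [0, 0, 0.01], "delta_rot": [0, 0, 7], "jaw": 3.5},
    {"offset": [0, 0, 0.02], "delta_rot": [0, 0, 14], "jaw": 3.5},
    {"offset": [0, 0, 0.03], "delta_rot": [0, 0, 21], "jaw": 3.5},
    {"offset": [0, 0, 0.04], "delta_rot": [0, 0, 28], "jaw": 3.5},
    {"offset": [0, 0, 0.05], "delta_rot": [0, 0, 35], "jaw": 3.5},
    {"offset": [0, 0, 0.06], "delta_rot": [0, 0, 42], "jaw": 3.5},
    {"offset": [0, 0, 0.07], "delta_rot": [0, 0, 49], "jaw": 3.5},
    {"offset": [0, 0, 0.08], "delta_rot": [0, 0, 56], "jaw": 3.5}
  ]
}}

```text
time: 30.93
position: [0.602, -0.1128, 0.1501]
tool_rot: [0.786, -0.618, -0.0, -0.001]
ft_force: [-2.0, 4.3, 5.4]
grip_width: 0.0438
```

{"name": "drive_tool", "arguments": {
  "plan": [
    {"offset": [0, 0, 0.01], "delta_rot": [0, 0, 7], "jaw": 3.5},
    {"offset": [0, 0, 0.02], "delta_rot": [0, 0, 14], "jaw": 3.5},
    {"offset": [0, 0, 0.03], "delta_rot": [0, 0, 21], "jaw": 3.5},
    {"offset": [0, 0, 0.04], "delta_rot": [0, 0, 28], "jaw": 3.5},
    {"offset": [0, 0, 0.05], "delta_rot": [0, 0, 35], "jaw": 3.5},
    {"offset": [0, 0, 0.06], "delta_rot": [0, 0, 42], "jaw": 3.5},
    {"offset": [0, 0, 0.07], "delta_rot": [0, 0, 49], "jaw": 3.5},
    {"offset": [0, 0, 0.08], "delta_rot": [0, 0, 56], "jaw": 3.5}
  ]
}}

```text
time: 31.6
position: [0.6021, -0.113, 0.1493]
tool_rot: [-0.404, 0.915, 0.0, 0.001]
ft_force: [-2.1, 3.2, 5.8]
grip_width: 0.0437
```

```bash
python3 st.py
```

```text
t 31.6 p [ 0.6021 -0.113   0.1493] q6 1.94 tilt [ 9.e-04  1.e-03 -1.e+00] to knob in tool cm [ 0.07  0.08 -0.  ] F [-2.1  3.2  5.8] Mz [0.89 0.5  0.  ] w 0.0437
```

{"name": "drive_tool", "arguments": {
  "plan": [
    {"offset": [0, 0, 0.01], "delta_rot": [0, 0, 7], "jaw": 3.5},
    {"offset": [0, 0, 0.02], "delta_rot": [0, 0, 14], "jaw": 3.5},
    {"offset": [0, 0, 0.03], "delta_rot": [0, 0, 21], "jaw": 3.5},
    {"offset": [0, 0, 0.04], "delta_rot": [0, 0, 28], "jaw": 3.5},
    {"offset": [0, 0, 0.05], "delta_rot": [0, 0, 35], "jaw": 3.5},
    {"offset": [0, 0, 0.06], "delta_rot": [0, 0, 42], "jaw": 3.5},
    {"offset": [0, 0, 0.06], "delta_rot": [0, 0, 42], "jaw": 3.5},
    {"offset": [0, 0, 0.06], "delta_rot": [0, 0, 42], "jaw": 3.5}
  ]
}}

```text
time: 32.27
position: [0.6019, -0.1131, 0.1487]
tool_rot: [-0.052, 0.999, 0.0, 0.0]
ft_force: [-2.3, 2.7, 5.7]
grip_width: 0.0434
```

{"name": "drive_tool", "arguments": {
  "plan": [
    {"offset": [0, 0, 0], "delta_rot": [0, 0, 0], "jaw": 6},
    {"offset": [0, 0, 0], "delta_rot": [0, 0, 0], "jaw": 6},
    {"offset": [0, 0, 0], "delta_rot": [0, 0, 0], "jaw": 6},
    {"offset": [0, 0, -0.8], "delta_rot": [0, 0, 0], "jaw": 6},
    {"offset": [0, 0, -3], "delta_rot": [0, 0, -7], "jaw": 6},
    {"offset": [0, 0, -5], "delta_rot": [0, 0, -14], "jaw": 6},
    {"offset": [0, 0, -5], "delta_rot": [0, 0, -21], "jaw": 6},
    {"offset": [0, 0, -5], "delta_rot": [0, 0, -28], "jaw": 6}
  ]
}}

```text
time: 32.93
position: [0.6034, -0.1148, 0.1996]
tool_rot: [-0.295, 0.955, -0.002, 0.002]
ft_force: [0.3, 0.3, -0.9]
grip_width: 0.0599
```

```bash
python3 st.py;python3 - <<'E'
from h import *
o,_=snap('wrist','w16',170,100,470,340,2.6)
o,_=snap('scene','c16',220,100,350,220,6)
E
```

```text
t 32.9333 p [ 0.6034 -0.1148  0.1996] q6 2.173 tilt [ 0.0045 -0.0021 -1.    ] to knob in tool cm [ 0.1   0.29 -0.  ] F [ 0.3  0.3 -0.9] Mz [0.15 0.21 0.02] w 0.0599
```

View pics/w16.png

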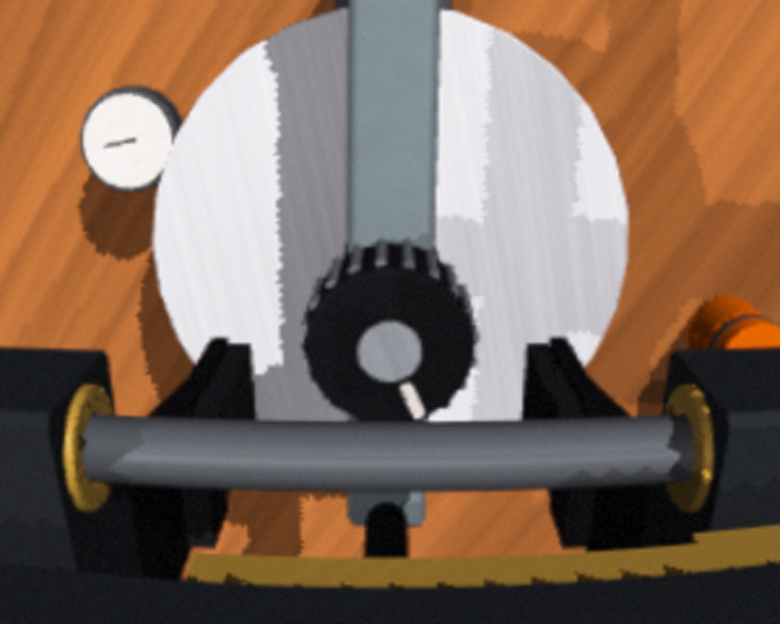

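View pics/c16.png

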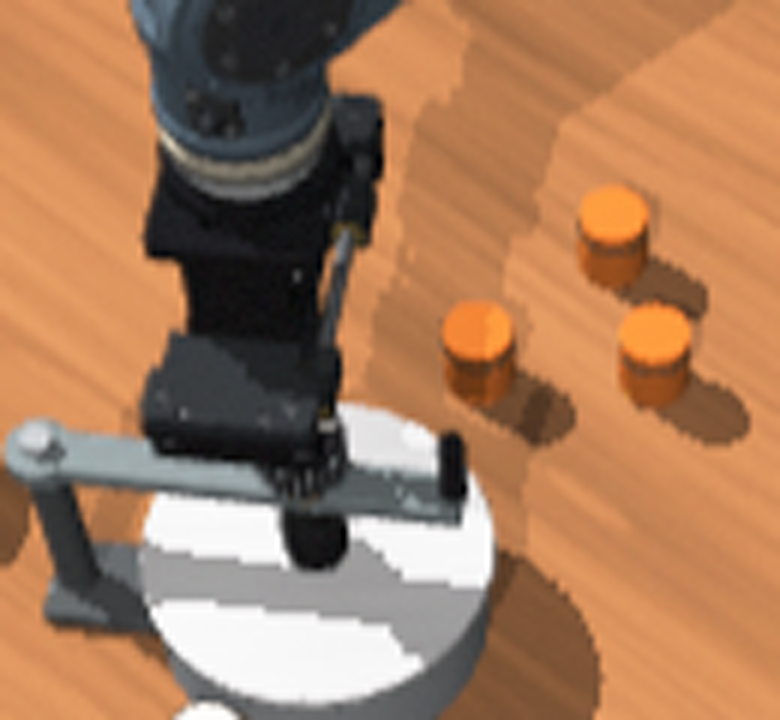

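{"name": "drive_tool", "arguments": {
  "plan": [
    {"offset": [0, 0, 0], "delta_rot": [0, 0, -7], "jaw": 6},
    {"offset": [0, 0, 0], "delta_rot": [0, 0, -14], "jaw": 6},
    {"offset": [0, 0, 0], "delta_rot": [0, 0, -21], "jaw": 6},
    {"offset": [0, 0, 0], "delta_rot": [0, 0, -28], "jaw": 6},
    {"offset": [0, 0, 0], "delta_rot": [0, 0, -35], "jaw": 6},
    {"offset": [0, 0, 0], "delta_rot": [0, 0, -42], "jaw": 6},
    {"offset": [0, 0, 0], "delta_rot": [0, 0, -49], "jaw": 6},
    {"offset": [0, 0, 0], "delta_rot": [0, 0, -56], "jaw": 6}
  ]
}}

```text
time: 33.7
position: [0.6019, -0.1142, 0.1971]
tool_rot: [0.708, -0.706, -0.0, 0.0]
ft_force: [-0.1, 0.2, 0.7]
grip_width: 0.06
```

{"name": "drive_tool", "arguments": {
  "plan": [
    {"offset": [0, 0, 0], "delta_rot": [0, 0, -7], "jaw": 6},
    {"offset": [0, 0, 0], "delta_rot": [0, 0, -14], "jaw": 6},
    {"offset": [0, 0, 0], "delta_rot": [0, 0, -21], "jaw": 6},
    {"offset": [0, 0, 0], "delta_rot": [0, 0, -28], "jaw": 6},
    {"offset": [0, 0, 0], "delta_rot": [0, 0, -35], "jaw": 6},
    {"offset": [0, 0, 0], "delta_rot": [0, 0, -42], "jaw": 6},
    {"offset": [0, 0, 0], "delta_rot": [0, 0, -49], "jaw": 6},
    {"offset": [0, 0, 0], "delta_rot": [0, 0, -56], "jaw": 6}
  ]
}}

```text
time: 34.37
position: [0.6019, -0.1142, 0.1971]
tool_rot: [0.957, -0.291, -0.0, 0.0]
ft_force: [0.5, -0.3, -0.2]
grip_width: 0.0596
```

{"name": "drive_tool", "arguments": {
  "plan": [
    {"offset": [0, 0, 0], "delta_rot": [0, 0, -7], "jaw": 6},
    {"offset": [0, 0, 0], "delta_rot": [0, 0, -14], "jaw": 6},
    {"offset": [0, 0, 0], "delta_rot": [0, 0, -21], "jaw": 6},
    {"offset": [0, 0, 0], "delta_rot": [0, 0, -28], "jaw": 6},
    {"offset": [0, 0, 0], "delta_rot": [0, 0, -35], "jaw": 6},
    {"offset": [0, 0, 0], "delta_rot": [0, 0, -42], "jaw": 6},
    {"offset": [0, 0, 0], "delta_rot": [0, 0, -49], "jaw": 6},
    {"offset": [0, 0, 0], "delta_rot": [0, 0, -56], "jaw": 6}
  ]
}}

```text
time: 35.03
position: [0.6019, -0.1141, 0.1971]
tool_rot: [0.981, 0.192, -0.0, -0.0]
ft_force: [-0.8, -0.4, 0.4]
grip_width: 0.0596
```

{"name": "drive_tool", "arguments": {
  "plan": [
    {"offset": [0, 0, 0], "delta_rot": [0, 0, -7], "jaw": 6},
    {"offset": [0, 0, 0], "delta_rot": [0, 0, -14], "jaw": 6},
    {"offset": [0, 0, 0], "delta_rot": [0, 0, -21], "jaw": 6},
    {"offset": [0, 0, 0], "delta_rot": [0, 0, -28], "jaw": 6},
    {"offset": [0, 0, 0], "delta_rot": [0, 0, -35], "jaw": 6},
    {"offset": [0, 0, 0], "delta_rot": [0, 0, -42], "jaw": 6},
    {"offset": [0, 0, 0], "delta_rot": [0, 0, -49], "jaw": 6},
    {"offset": [0, 0, 0], "delta_rot": [0, 0, -56], "jaw": 6}
  ]
}}

```text
time: 35.7
position: [0.6019, -0.1142, 0.1971]
tool_rot: [0.776, 0.63, -0.0, -0.0]
ft_force: [0.4, 0.4, 0.1]
grip_width: 0.0602
```

```bash
python3 st.py
```

```text
t 35.7 p [ 0.6019 -0.1142  0.1971] q6 -1.733 tilt [-4.e-04 -1.e-04 -1.e+00] to knob in tool cm [ 0.09 -0.11  0.  ] F [0.4 0.4 0.1] Mz [ 0.12 -0.1   0.07] w 0.0602
```

{"name": "drive_tool", "arguments": {
  "plan": [
    {"offset": [0.1, -0.1, 0], "delta_rot": [0, 0, -7], "jaw": 6},
    {"offset": [0.1, -0.1, 0], "delta_rot": [0, 0, -14], "jaw": 6},
    {"offset": [0.1, -0.1, 0], "delta_rot": [0, 0, -21], "jaw": 6},
    {"offset": [0.1, -0.1, 0], "delta_rot": [0, 0, -28], "jaw": 6},
    {"offset": [0.1, -0.1, 0], "delta_rot": [0, 0, -35], "jaw": 6},
    {"offset": [0.1, -0.1, 0], "delta_rot": [0, 0, -42], "jaw": 6},
    {"offset": [0.1, -0.1, 0], "delta_rot": [0, 0, -49], "jaw": 6},
    {"offset": [0.1, -0.1, 0], "delta_rot": [0, 0, -53], "jaw": 6}
  ]
}}

```text
time: 36.37
position: [0.6012, -0.113, 0.1971]
tool_rot: [0.414, 0.91, -0.0, -0.0]
ft_force: [0.7, 0.8, 0.3]
grip_width: 0.0601
```

{"name": "drive_tool", "arguments": {
  "plan": [
    {"offset": [0, 0, 1.5], "delta_rot": [0, 0, 0], "jaw": 6},
    {"offset": [0, 0, 3.2], "delta_rot": [0, 0, 0], "jaw": 6},
    {"offset": [0, 0, 4.5], "delta_rot": [0, 0, 0], "jaw": 6},
    {"offset": [0, 0, 4.9], "delta_rot": [0, 0, 0], "jaw": 6},
    {"offset": [0, 0, 4.9], "delta_rot": [0, 0, 0], "jaw": 3.5},
    {"offset": [0, 0, 4.9], "delta_rot": [0, 0, 0], "jaw": 3.5},
    {"offset": [0, 0, 4.9], "delta_rot": [0, 0, 0], "jaw": 3.5},
    {"offset": [0, 0, 4.9], "delta_rot": [0, 0, 0], "jaw": 3.5}
  ]
}}

```text
time: 37.03
position: [0.6017, -0.1129, 0.1493]
tool_rot: [0.415, 0.91, 0.0, 0.001]
ft_force: [0.8, 0.2, 0.6]
grip_width: 0.0433
```

{"name": "drive_tool", "arguments": {
  "plan": [
    {"offset": [0, 0, 0], "delta_rot": [0, 0, 0], "jaw": 3.5},
    {"offset": [0, 0, 0], "delta_rot": [0, 0, 3], "jaw": 3.5},
    {"offset": [0, 0, 0.01], "delta_rot": [0, 0, 9], "jaw": 3.5},
    {"offset": [0, 0, 0.02], "delta_rot": [0, 0, 16], "jaw": 3.5},
    {"offset": [0, 0, 0.03], "delta_rot": [0, 0, 23], "jaw": 3.5},
    {"offset": [0, 0, 0.04], "delta_rot": [0, 0, 30], "jaw": 3.5},
    {"offset": [0, 0, 0.05], "delta_rot": [0, 0, 37], "jaw": 3.5},
    {"offset": [0, 0, 0.06], "delta_rot": [0, 0, 44], "jaw": 3.5}
  ]
}}

```text
time: 37.7
position: [0.6016, -0.1128, 0.1486]
tool_rot: [0.727, 0.686, 0.0, 0.001]
ft_force: [-1.6, 1.0, 1.9]
grip_width: 0.0433
```

```bash
python3 st.py
```

```text
t 37.7 p [ 0.6016 -0.1128  0.1486] q6 -1.88 tilt [ 1.4e-03 -5.0e-04 -1.0e+00] to knob in tool cm [-0.02 -0.06 -0.  ] F [-1.6  1.   1.9] Mz [ 0.15 -0.   -0.01] w 0.0433
```

{"name": "drive_tool", "arguments": {
  "plan": [
    {"offset": [0, 0, 0.01], "delta_rot": [0, 0, 7], "jaw": 3.5},
    {"offset": [0, 0, 0.02], "delta_rot": [0, 0, 14], "jaw": 3.5},
    {"offset": [0, 0, 0.03], "delta_rot": [0, 0, 21], "jaw": 3.5},
    {"offset": [0, 0, 0.04], "delta_rot": [0, 0, 28], "jaw": 3.5},
    {"offset": [0, 0, 0.05], "delta_rot": [0, 0, 35], "jaw": 3.5},
    {"offset": [0, 0, 0.06], "delta_rot": [0, 0, 42], "jaw": 3.5},
    {"offset": [0, 0, 0.07], "delta_rot": [0, 0, 49], "jaw": 3.5},
    {"offset": [0, 0, 0.08], "delta_rot": [0, 0, 56], "jaw": 3.5}
  ]
}}

```text
time: 38.37
position: [0.6016, -0.1127, 0.1479]
tool_rot: [0.964, 0.264, 0.001, 0.0]
ft_force: [-0.1, 1.0, 1.9]
grip_width: 0.0435
```

{"name": "drive_tool", "arguments": {
  "plan": [
    {"offset": [0, 0, 0.01], "delta_rot": [0, 0, 7], "jaw": 3.5},
    {"offset": [0, 0, 0.02], "delta_rot": [0, 0, 14], "jaw": 3.5},
    {"offset": [0, 0, 0.03], "delta_rot": [0, 0, 21], "jaw": 3.5},
    {"offset": [0, 0, 0.04], "delta_rot": [0, 0, 28], "jaw": 3.5},
    {"offset": [0, 0, 0.05], "delta_rot": [0, 0, 35], "jaw": 3.5},
    {"offset": [0, 0, 0.06], "delta_rot": [0, 0, 42], "jaw": 3.5},
    {"offset": [0, 0, 0.07], "delta_rot": [0, 0, 49], "jaw": 3.5},
    {"offset": [0, 0, 0.08], "delta_rot": [0, 0, 56], "jaw": 3.5}
  ]
}}

```text
time: 39.03
position: [0.6017, -0.1125, 0.1471]
tool_rot: [0.976, -0.219, 0.001, -0.0]
ft_force: [-0.5, 1.0, 1.3]
grip_width: 0.0433
```

{"name": "drive_tool", "arguments": {
  "plan": [
    {"offset": [0, 0, 0.01], "delta_rot": [0, 0, 7], "jaw": 3.5},
    {"offset": [0, 0, 0.02], "delta_rot": [0, 0, 14], "jaw": 3.5},
    {"offset": [0, 0, 0.03], "delta_rot": [0, 0, 21], "jaw": 3.5},
    {"offset": [0, 0, 0.04], "delta_rot": [0, 0, 28], "jaw": 3.5},
    {"offset": [0, 0, 0.05], "delta_rot": [0, 0, 35], "jaw": 3.5},
    {"offset": [0, 0, 0.06], "delta_rot": [0, 0, 42], "jaw": 3.5},
    {"offset": [0, 0, 0.07], "delta_rot": [0, 0, 49], "jaw": 3.5},
    {"offset": [0, 0, 0.08], "delta_rot": [0, 0, 56], "jaw": 3.5}
  ]
}}

```text
time: 39.7
position: [0.6019, -0.1126, 0.1463]
tool_rot: [0.758, -0.652, 0.001, -0.001]
ft_force: [0.0, -0.0, 2.6]
grip_width: 0.0435
```

{"name": "drive_tool", "arguments": {
  "plan": [
    {"offset": [0, 0, 0.01], "delta_rot": [0, 0, 7], "jaw": 3.5},
    {"offset": [0, 0, 0.02], "delta_rot": [0, 0, 14], "jaw": 3.5},
    {"offset": [0, 0, 0.03], "delta_rot": [0, 0, 21], "jaw": 3.5},
    {"offset": [0, 0, 0.04], "delta_rot": [0, 0, 28], "jaw": 3.5},
    {"offset": [0, 0, 0.05], "delta_rot": [0, 0, 35], "jaw": 3.5},
    {"offset": [0, 0, 0.06], "delta_rot": [0, 0, 42], "jaw": 3.5},
    {"offset": [0, 0, 0.07], "delta_rot": [0, 0, 49], "jaw": 3.5},
    {"offset": [0, 0, 0.08], "delta_rot": [0, 0, 56], "jaw": 3.5}
  ]
}}

```text
time: 40.37
position: [0.602, -0.1128, 0.1455]
tool_rot: [-0.364, 0.932, -0.001, 0.001]
ft_force: [-0.0, 0.2, 1.6]
grip_width: 0.0432
```

```bash
python3 st.py
```

```text
t 40.3667 p [ 0.602  -0.1128  0.1455] q6 2.029 tilt [ 2.2e-03 -4.0e-04 -1.0e+00] to knob in tool cm [ 0.09  0.05 -0.  ] F [-0.   0.2  1.6] Mz [0.28 0.06 0.03] w 0.0432
```

{"name": "drive_tool", "arguments": {
  "plan": [
    {"offset": [0, 0, 0.01], "delta_rot": [0, 0, 7], "jaw": 3.5},
    {"offset": [0, 0, 0.02], "delta_rot": [0, 0, 14], "jaw": 3.5},
    {"offset": [0, 0, 0.03], "delta_rot": [0, 0, 21], "jaw": 3.5},
    {"offset": [0, 0, 0.04], "delta_rot": [0, 0, 28], "jaw": 3.5},
    {"offset": [0, 0, 0.05], "delta_rot": [0, 0, 34], "jaw": 3.5},
    {"offset": [0, 0, 0.05], "delta_rot": [0, 0, 38], "jaw": 3.5},
    {"offset": [0, 0, 0.05], "delta_rot": [0, 0, 38], "jaw": 3.5},
    {"offset": [0, 0, 0.05], "delta_rot": [0, 0, 38], "jaw": 3.5}
  ]
}}

```text
time: 41.03
position: [0.6019, -0.1129, 0.145]
tool_rot: [-0.044, 0.999, -0.0, 0.001]
ft_force: [-0.1, 0.4, 5.1]
grip_width: 0.0435
```

{"name": "drive_tool", "arguments": {
  "plan": [
    {"offset": [0, 0, 0], "delta_rot": [0, 0, 0], "jaw": 6},
    {"offset": [0, 0, 0], "delta_rot": [0, 0, 0], "jaw": 6},
    {"offset": [0, 0, 0], "delta_rot": [0, 0, 0], "jaw": 6},
    {"offset": [0, 0, -0.8], "delta_rot": [0, 0, 0], "jaw": 6},
    {"offset": [0, 0, -3], "delta_rot": [0, 0, -7], "jaw": 6},
    {"offset": [0, 0, -5], "delta_rot": [0, 0, -14], "jaw": 6},
    {"offset": [0, 0, -5], "delta_rot": [0, 0, -21], "jaw": 6},
    {"offset": [0, 0, -5], "delta_rot": [0, 0, -28], "jaw": 6}
  ]
}}

```text
time: 41.7
position: [0.6023, -0.1133, 0.1961]
tool_rot: [-0.287, 0.958, -0.001, 0.002]
ft_force: [-0.4, 0.2, -0.4]
grip_width: 0.0596
```

```bash
python3 st.py;python3 - <<'E'
from h import *
o,_=snap('wrist','w17',170,100,470,340,2.6)
a=o['tool_rot'];print(np.rad2deg(2*np.arctan2(a[1],a[0])))
E
```

```text
t 41.7 p [ 0.6023 -0.1133  0.1961] q6 2.191 tilt [ 0.0036 -0.0016 -1.    ] to knob in tool cm [ 0.1  0.1 -0. ] F [-0.4  0.2 -0.4] Mz [0.06 0.12 0.02] w 0.0596
213.37151251366413
```

View pics/w17.png

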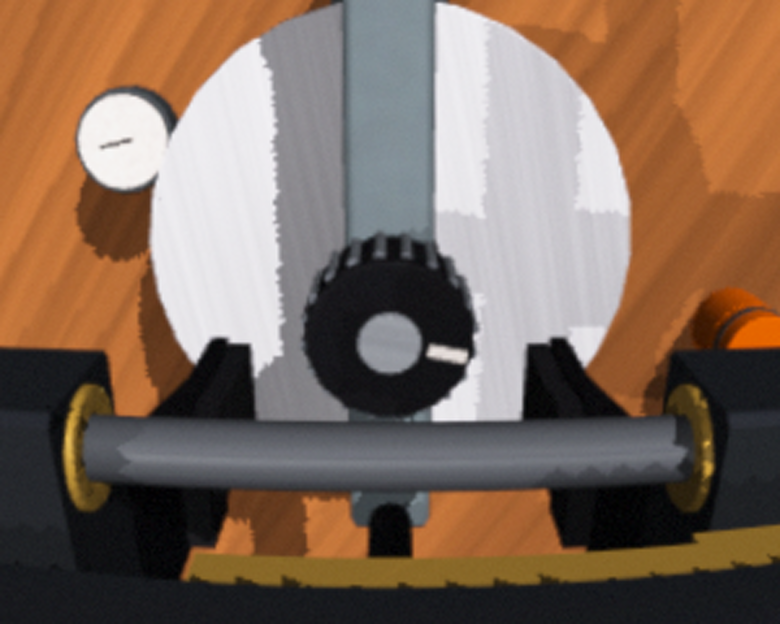

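{"name": "drive_tool", "arguments": {
  "plan": [
    {"offset": [0, 0, 0], "delta_rot": [0, 0, -7], "jaw": 6},
    {"offset": [0, 0, 0], "delta_rot": [0, 0, -14], "jaw": 6},
    {"offset": [0, 0, 0], "delta_rot": [0, 0, -21], "jaw": 6},
    {"offset": [0, 0, 0], "delta_rot": [0, 0, -28], "jaw": 6},
    {"offset": [0, 0, 0], "delta_rot": [0, 0, -35], "jaw": 6},
    {"offset": [0, 0, 0], "delta_rot": [0, 0, -42], "jaw": 6},
    {"offset": [0, 0, 0], "delta_rot": [0, 0, -49], "jaw": 6},
    {"offset": [0, 0, 0], "delta_rot": [0, 0, -56], "jaw": 6}
  ]
}}

```text
time: 42.42
position: [0.601, -0.1128, 0.1939]
tool_rot: [-0.702, 0.712, 0.0, -0.0]
ft_force: [0.4, -0.0, -0.0]
grip_width: 0.06
```

{"name": "drive_tool", "arguments": {
  "plan": [
    {"offset": [0, 0, 0], "delta_rot": [0, 0, -7], "jaw": 6},
    {"offset": [0, 0, 0], "delta_rot": [0, 0, -14], "jaw": 6},
    {"offset": [0, 0, 0], "delta_rot": [0, 0, -21], "jaw": 6},
    {"offset": [0, 0, 0], "delta_rot": [0, 0, -28], "jaw": 6},
    {"offset": [0, 0, 0], "delta_rot": [0, 0, -35], "jaw": 6},
    {"offset": [0, 0, 0], "delta_rot": [0, 0, -42], "jaw": 6},
    {"offset": [0, 0, 0], "delta_rot": [0, 0, -49], "jaw": 6},
    {"offset": [0, 0, 0], "delta_rot": [0, 0, -56], "jaw": 6}
  ]
}}

```text
time: 43.08
position: [0.601, -0.1128, 0.1939]
tool_rot: [0.954, -0.299, -0.0, 0.0]
ft_force: [0.5, 1.0, 0.2]
grip_width: 0.06
```

{"name": "drive_tool", "arguments": {
  "plan": [
    {"offset": [0, 0, 0], "delta_rot": [0, 0, -7], "jaw": 6},
    {"offset": [0, 0, 0], "delta_rot": [0, 0, -14], "jaw": 6},
    {"offset": [0, 0, 0], "delta_rot": [0, 0, -21], "jaw": 6},
    {"offset": [0, 0, 0], "delta_rot": [0, 0, -28], "jaw": 6},
    {"offset": [0, 0, 0], "delta_rot": [0, 0, -35], "jaw": 6},
    {"offset": [0, 0, 0], "delta_rot": [0, 0, -42], "jaw": 6},
    {"offset": [0, 0, 0], "delta_rot": [0, 0, -49], "jaw": 6},
    {"offset": [0, 0, 0], "delta_rot": [0, 0, -56], "jaw": 6}
  ]
}}

```text
time: 43.75
position: [0.601, -0.1128, 0.1939]
tool_rot: [0.983, 0.184, -0.0, -0.0]
ft_force: [-0.2, -0.2, -0.0]
grip_width: 0.0599
```

{"name": "drive_tool", "arguments": {
  "plan": [
    {"offset": [0, 0, 0], "delta_rot": [0, 0, -7], "jaw": 6},
    {"offset": [0, 0, 0], "delta_rot": [0, 0, -14], "jaw": 6},
    {"offset": [0, 0, 0], "delta_rot": [0, 0, -21], "jaw": 6},
    {"offset": [0, 0, 0], "delta_rot": [0, 0, -28], "jaw": 6},
    {"offset": [0, 0, 0], "delta_rot": [0, 0, -35], "jaw": 6},
    {"offset": [0, 0, 0], "delta_rot": [0, 0, -42], "jaw": 6},
    {"offset": [0, 0, 0], "delta_rot": [0, 0, -49], "jaw": 6},
    {"offset": [0, 0, 0], "delta_rot": [0, 0, -56], "jaw": 6}
  ]
}}

```text
time: 44.42
position: [0.601, -0.1128, 0.1939]
tool_rot: [0.781, 0.624, -0.0, -0.0]
ft_force: [-0.2, -0.9, 0.0]
grip_width: 0.06
```

```bash
python3 st.py
```

```text
t 44.4167 p [ 0.601  -0.1128  0.1939] q6 -1.715 tilt [-7.e-04  1.e-04 -1.e+00] to knob in tool cm [-0.02  0.01 -0.  ] F [-0.2 -0.9  0. ] Mz [ 0.08 -0.05 -0.02] w 0.06
```

{"name": "drive_tool", "arguments": {
  "plan": [
    {"offset": [0, 0, 0], "delta_rot": [0, 0, -7], "jaw": 6},
    {"offset": [0, 0, 0], "delta_rot": [0, 0, -14], "jaw": 6},
    {"offset": [0, 0, 0], "delta_rot": [0, 0, -21], "jaw": 6},
    {"offset": [0, 0, 0], "delta_rot": [0, 0, -28], "jaw": 6},
    {"offset": [0, 0, 0], "delta_rot": [0, 0, -35], "jaw": 6},
    {"offset": [0, 0, 0], "delta_rot": [0, 0, -42], "jaw": 6},
    {"offset": [0, 0, 0], "delta_rot": [0, 0, -49], "jaw": 6},
    {"offset": [0, 0, 0], "delta_rot": [0, 0, -56], "jaw": 6}
  ]
}}

```text
time: 45.08
position: [0.601, -0.1128, 0.1939]
tool_rot: [0.397, 0.918, -0.0, -0.0]
ft_force: [0.2, 0.3, -0.4]
grip_width: 0.06
```

{"name": "drive_tool", "arguments": {
  "plan": [
    {"offset": [0, 0, 1.5], "delta_rot": [0, 0, 0], "jaw": 6},
    {"offset": [0, 0, 3.2], "delta_rot": [0, 0, 0], "jaw": 6},
    {"offset": [0, 0, 4.5], "delta_rot": [0, 0, 0], "jaw": 6},
    {"offset": [0, 0, 4.9], "delta_rot": [0, 0, 0], "jaw": 6},
    {"offset": [0, 0, 4.9], "delta_rot": [0, 0, 0], "jaw": 3.5},
    {"offset": [0, 0, 4.9], "delta_rot": [0, 0, 0], "jaw": 3.5},
    {"offset": [0, 0, 4.9], "delta_rot": [0, 0, 0], "jaw": 3.5},
    {"offset": [0, 0, 4.9], "delta_rot": [0, 0, 0], "jaw": 3.5}
  ]
}}

```text
time: 45.75
position: [0.6017, -0.1129, 0.146]
tool_rot: [0.399, 0.917, 0.0, 0.001]
ft_force: [-0.2, 0.1, 0.9]
grip_width: 0.0434
```

{"name": "drive_tool", "arguments": {
  "plan": [
    {"offset": [0, 0, 0], "delta_rot": [0, 0, 0], "jaw": 3.5},
    {"offset": [0, 0, 0], "delta_rot": [0, 0, 3], "jaw": 3.5},
    {"offset": [0, 0, 0.01], "delta_rot": [0, 0, 9], "jaw": 3.5},
    {"offset": [0, 0, 0.02], "delta_rot": [0, 0, 16], "jaw": 3.5},
    {"offset": [0, 0, 0.03], "delta_rot": [0, 0, 23], "jaw": 3.5},
    {"offset": [0, 0, 0.04], "delta_rot": [0, 0, 30], "jaw": 3.5},
    {"offset": [0, 0, 0.05], "delta_rot": [0, 0, 37], "jaw": 3.5},
    {"offset": [0, 0, 0.06], "delta_rot": [0, 0, 44], "jaw": 3.5}
  ]
}}

```text
time: 46.42
position: [0.6017, -0.1128, 0.1453]
tool_rot: [0.715, 0.699, 0.0, 0.001]
ft_force: [0.1, 0.5, 1.8]
grip_width: 0.0435
```

{"name": "drive_tool", "arguments": {
  "plan": [
    {"offset": [0, 0, 0.01], "delta_rot": [0, 0, 7], "jaw": 3.5},
    {"offset": [0, 0, 0.02], "delta_rot": [0, 0, 14], "jaw": 3.5},
    {"offset": [0, 0, 0.03], "delta_rot": [0, 0, 21], "jaw": 3.5},
    {"offset": [0, 0, 0.04], "delta_rot": [0, 0, 28], "jaw": 3.5},
    {"offset": [0, 0, 0.05], "delta_rot": [0, 0, 35], "jaw": 3.5},
    {"offset": [0, 0, 0.06], "delta_rot": [0, 0, 42], "jaw": 3.5},
    {"offset": [0, 0, 0.07], "delta_rot": [0, 0, 49], "jaw": 3.5},
    {"offset": [0, 0, 0.08], "delta_rot": [0, 0, 56], "jaw": 3.5}
  ]
}}

```text
time: 47.08
position: [0.6016, -0.1127, 0.1446]
tool_rot: [0.96, 0.281, 0.001, 0.0]
ft_force: [-0.7, 1.3, 2.6]
grip_width: 0.0432
```

{"name": "drive_tool", "arguments": {
  "plan": [
    {"offset": [0, 0, 0.01], "delta_rot": [0, 0, 7], "jaw": 3.5},
    {"offset": [0, 0, 0.02], "delta_rot": [0, 0, 14], "jaw": 3.5},
    {"offset": [0, 0, 0.03], "delta_rot": [0, 0, 21], "jaw": 3.5},
    {"offset": [0, 0, 0.04], "delta_rot": [0, 0, 28], "jaw": 3.5},
    {"offset": [0, 0, 0.05], "delta_rot": [0, 0, 35], "jaw": 3.5},
    {"offset": [0, 0, 0.06], "delta_rot": [0, 0, 42], "jaw": 3.5},
    {"offset": [0, 0, 0.07], "delta_rot": [0, 0, 49], "jaw": 3.5},
    {"offset": [0, 0, 0.08], "delta_rot": [0, 0, 56], "jaw": 3.5}
  ]
}}

```text
time: 47.75
position: [0.6017, -0.1126, 0.1438]
tool_rot: [0.979, -0.202, 0.001, -0.0]
ft_force: [0.2, 0.8, 2.1]
grip_width: 0.0435
```

```bash
python3 st.py
```

```text
t 47.75 p [ 0.6017 -0.1126  0.1438] q6 0.04 tilt [ 0.0015 -0.     -1.    ] to knob in tool cm [-0.05  0.07 -0.  ] F [0.2 0.8 2.1] Mz [0.24 0.09 0.03] w 0.0435
```

{"name": "drive_tool", "arguments": {
  "plan": [
    {"offset": [0, 0, 0.01], "delta_rot": [0, 0, 7], "jaw": 3.5},
    {"offset": [0, 0, 0.02], "delta_rot": [0, 0, 14], "jaw": 3.5},
    {"offset": [0, 0, 0.03], "delta_rot": [0, 0, 21], "jaw": 3.5},
    {"offset": [0, 0, 0.04], "delta_rot": [0, 0, 28], "jaw": 3.5},
    {"offset": [0, 0, 0.05], "delta_rot": [0, 0, 35], "jaw": 3.5},
    {"offset": [0, 0, 0.06], "delta_rot": [0, 0, 42], "jaw": 3.5},
    {"offset": [0, 0, 0.07], "delta_rot": [0, 0, 49], "jaw": 3.5},
    {"offset": [0, 0, 0.08], "delta_rot": [0, 0, 56], "jaw": 3.5}
  ]
}}

```text
time: 48.42
position: [0.6019, -0.1126, 0.143]
tool_rot: [0.77, -0.638, 0.001, -0.001]
ft_force: [0.7, 1.1, 2.5]
grip_width: 0.0434
```

{"name": "drive_tool", "arguments": {
  "plan": [
    {"offset": [0, 0, 0.01], "delta_rot": [0, 0, 7], "jaw": 3.5},
    {"offset": [0, 0, 0.02], "delta_rot": [0, 0, 14], "jaw": 3.5},
    {"offset": [0, 0, 0.03], "delta_rot": [0, 0, 21], "jaw": 3.5},
    {"offset": [0, 0, 0.04], "delta_rot": [0, 0, 28], "jaw": 3.5},
    {"offset": [0, 0, 0.05], "delta_rot": [0, 0, 35], "jaw": 3.5},
    {"offset": [0, 0, 0.06], "delta_rot": [0, 0, 42], "jaw": 3.5},
    {"offset": [0, 0, 0.07], "delta_rot": [0, 0, 49], "jaw": 3.5},
    {"offset": [0, 0, 0.08], "delta_rot": [0, 0, 56], "jaw": 3.5}
  ]
}}

```text
time: 49.08
position: [0.602, -0.1128, 0.1422]
tool_rot: [-0.38, 0.925, -0.001, 0.001]
ft_force: [0.5, 0.7, 2.8]
grip_width: 0.0432
```

{"name": "drive_tool", "arguments": {
  "plan": [
    {"offset": [0, 0, 0.01], "delta_rot": [0, 0, 6], "jaw": 3.5},
    {"offset": [0, 0, 0.02], "delta_rot": [0, 0, 12], "jaw": 3.5},
    {"offset": [0, 0, 0.03], "delta_rot": [0, 0, 18], "jaw": 3.5},
    {"offset": [0, 0, 0.04], "delta_rot": [0, 0, 24], "jaw": 3.5},
    {"offset": [0, 0, 0.05], "delta_rot": [0, 0, 30], "jaw": 3.5},
    {"offset": [0, 0, 0.05], "delta_rot": [0, 0, 36], "jaw": 3.5},
    {"offset": [0, 0, 0.05], "delta_rot": [0, 0, 42], "jaw": 3.5},
    {"offset": [0, 0, 0.05], "delta_rot": [0, 0, 42], "jaw": 3.5}
  ]
}}

```text
time: 49.75
position: [0.6019, -0.1132, 0.1419]
tool_rot: [-0.026, 1.0, -0.001, 0.001]
ft_force: [0.1, -1.4, 3.9]
grip_width: 0.0435
```

```bash
python3 st.py
```

```text
t 49.75 p [ 0.6019 -0.1132  0.1419] q6 2.722 tilt [ 0.0019 -0.0015 -1.    ] to knob in tool cm [ 0.09  0.02 -0.  ] F [ 0.1 -1.4  3.9] Mz [0.08 0.15 0.18] w 0.0435
```

{"name": "drive_tool", "arguments": {
  "plan": [
    {"offset": [0, 0, 0], "delta_rot": [0, 0, 0], "jaw": 6},
    {"offset": [0, 0, 0], "delta_rot": [0, 0, 0], "jaw": 6},
    {"offset": [0, 0, 0], "delta_rot": [0, 0, 0], "jaw": 6},
    {"offset": [0, 0, -0.8], "delta_rot": [0, 0, 0], "jaw": 6},
    {"offset": [0, 0, -3], "delta_rot": [0, 0, -7], "jaw": 6},
    {"offset": [0, 0, -5], "delta_rot": [0, 0, -14], "jaw": 6},
    {"offset": [0, 0, -5], "delta_rot": [0, 0, -21], "jaw": 6},
    {"offset": [0, 0, -5], "delta_rot": [0, 0, -28], "jaw": 6}
  ]
}}

```text
time: 50.42
position: [0.6023, -0.1132, 0.1928]
tool_rot: [-0.27, 0.963, -0.001, 0.002]
ft_force: [0.4, 0.2, -0.8]
grip_width: 0.06
```

```bash
python3 st.py;python3 - <<'E'
from h import *
o,_=snap('wrist','w18',170,100,470,340,2.6)
a=o['tool_rot'];print(np.rad2deg(2*np.arctan2(a[1],a[0])))
E
```

```text
t 50.4167 p [ 0.6023 -0.1132  0.1928] q6 2.226 tilt [ 0.0037 -0.0013 -1.    ] to knob in tool cm [ 0.1   0.09 -0.  ] F [ 0.4  0.2 -0.8] Mz [0.11 0.1  0.01] w 0.06
211.37269307333708
```

View pics/w18.png

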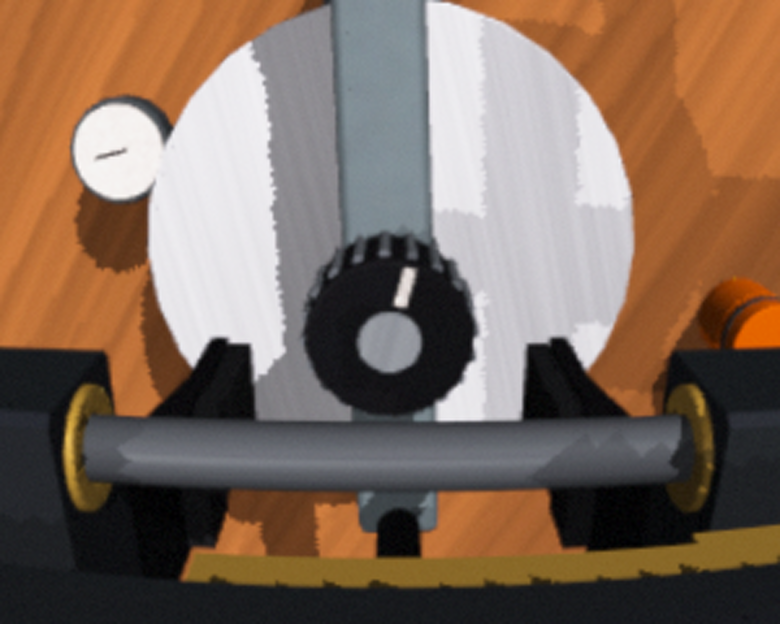

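{"name": "drive_tool", "arguments": {
  "plan": [
    {"offset": [0, 0, 0], "delta_rot": [0, 0, -7], "jaw": 6},
    {"offset": [0, 0, 0], "delta_rot": [0, 0, -14], "jaw": 6},
    {"offset": [0, 0, 0], "delta_rot": [0, 0, -21], "jaw": 6},
    {"offset": [0, 0, 0], "delta_rot": [0, 0, -28], "jaw": 6},
    {"offset": [0, 0, 0], "delta_rot": [0, 0, -35], "jaw": 6},
    {"offset": [0, 0, 0], "delta_rot": [0, 0, -42], "jaw": 6},
    {"offset": [0, 0, 0], "delta_rot": [0, 0, -49], "jaw": 6},
    {"offset": [0, 0, 0], "delta_rot": [0, 0, -56], "jaw": 6}
  ]
}}

```text
time: 51.13
position: [0.601, -0.1127, 0.1906]
tool_rot: [-0.69, 0.724, 0.0, -0.0]
ft_force: [1.4, 1.0, -0.3]
grip_width: 0.06
```

{"name": "drive_tool", "arguments": {
  "plan": [
    {"offset": [0, 0, 1.5], "delta_rot": [0, 0, 0], "jaw": 6},
    {"offset": [0, 0, 3.2], "delta_rot": [0, 0, 0], "jaw": 6},
    {"offset": [0, 0, 4.5], "delta_rot": [0, 0, 0], "jaw": 6},
    {"offset": [0, 0, 4.9], "delta_rot": [0, 0, 0], "jaw": 6},
    {"offset": [0, 0, 4.9], "delta_rot": [0, 0, 0], "jaw": 3.5},
    {"offset": [0, 0, 4.9], "delta_rot": [0, 0, 0], "jaw": 3.5},
    {"offset": [0, 0, 4.9], "delta_rot": [0, 0, 0], "jaw": 3.5},
    {"offset": [0, 0, 4.9], "delta_rot": [0, 0, 0], "jaw": 3.5}
  ],
  "squeeze": 40
}}

```text
time: 51.8
position: [0.6018, -0.1128, 0.1427]
tool_rot: [-0.688, 0.725, -0.001, 0.0]
ft_force: [-0.3, 0.8, -0.2]
grip_width: 0.0432
```

{"name": "drive_tool", "arguments": {
  "plan": [
    {"offset": [0, 0, 0], "delta_rot": [0, 0, 0], "jaw": 3.5},
    {"offset": [0, 0, 0], "delta_rot": [0, 0, 0], "jaw": 3.5},
    {"offset": [0, 0, 0], "delta_rot": [0, 0, 3], "jaw": 3.5},
    {"offset": [0, 0, 0.01], "delta_rot": [0, 0, 6], "jaw": 3.5},
    {"offset": [0, 0, 0.02], "delta_rot": [0, 0, 10], "jaw": 3.5},
    {"offset": [0, 0, 0.02], "delta_rot": [0, 0, 14], "jaw": 3.5},
    {"offset": [0, 0, 0.03], "delta_rot": [0, 0, 18], "jaw": 3.5},
    {"offset": [0, 0, 0.03], "delta_rot": [0, 0, 18], "jaw": 3.5}
  ]
}}

```text
time: 52.47
position: [0.6019, -0.1128, 0.1426]
tool_rot: [-0.568, 0.823, -0.001, 0.0]
ft_force: [0.2, 0.9, 5.2]
grip_width: 0.0431
```

```bash
python3 st.py
```

```text
t 52.4667 p [ 0.6019 -0.1128  0.1426] q6 1.567 tilt [ 0.0018 -0.0017 -1.    ] to knob in tool cm [ 0.05  0.08 -0.  ] F [0.2 0.9 5.2] Mz [0.3 0.1 1.2] w 0.0431
```

{"name": "drive_tool", "arguments": {
  "plan": [
    {"offset": [0, 0, 0], "delta_rot": [0, 0, 0], "jaw": 6},
    {"offset": [0, 0, 0], "delta_rot": [0, 0, 0], "jaw": 6},
    {"offset": [0, 0, 0], "delta_rot": [0, 0, 0], "jaw": 6},
    {"offset": [0, 0, -0.8], "delta_rot": [0, 0, 0], "jaw": 6},
    {"offset": [0, 0, -3], "delta_rot": [0, 0, 0], "jaw": 6},
    {"offset": [0, 0, -6], "delta_rot": [0, 0, 0], "jaw": 6},
    {"offset": [0, 0, -8], "delta_rot": [0, 0, 0], "jaw": 6},
    {"offset": [0, 0, -8], "delta_rot": [0, 0, 0], "jaw": 6}
  ]
}}

```text
time: 53.13
position: [0.6043, -0.114, 0.2267]
tool_rot: [-0.566, 0.824, -0.004, 0.003]
ft_force: [1.0, -0.3, 0.7]
grip_width: 0.0599
```

```bash
python3 st.py;python3 - <<'E'
from h import *
o,_=snap('wrist','w19',170,100,470,340,2.6)
a=o['tool_rot'];print(np.rad2deg(2*np.arctan2(a[1],a[0])))
E
```

```text
t 53.1333 p [ 0.6043 -0.114   0.2267] q6 1.569 tilt [ 0.0097 -0.0036 -0.9999] to knob in tool cm [ 0.02  0.35 -0.  ] F [ 1.  -0.3  0.7] Mz [ 0.08  0.08 -0.  ] w 0.0599
248.99013828686543
```

View pics/w19.png

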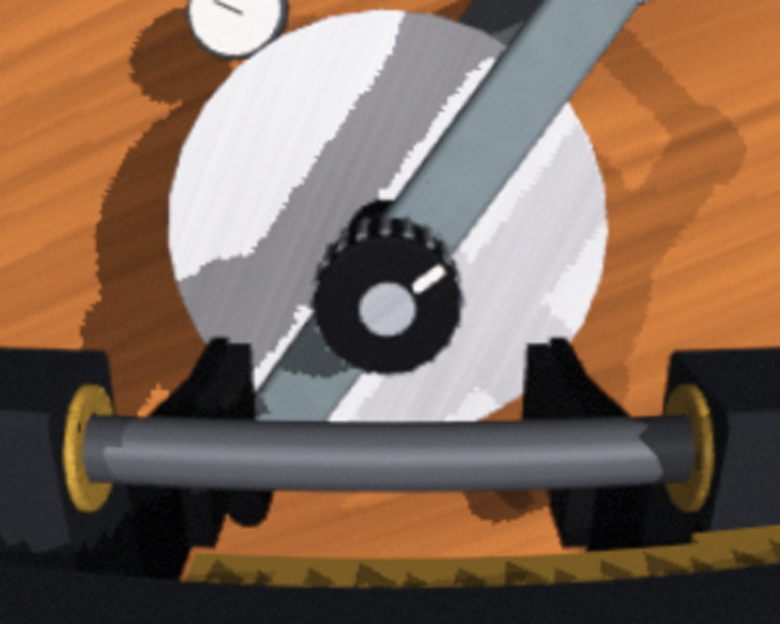

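```bash
python3 - <<'E'
from h import *
def A(n,uc,um,z,s,x0,y0):
    o=np.load(f'pics/{n}.npz')
    c=atz('wrist',(uc[0]/s+x0,uc[1]/s+y0),z,o);m=atz('wrist',(um[0]/s+x0,um[1]/s+y0),z,o);d=m-c
    print(n,np.rad2deg(np.arctan2(d[1],d[0]))%360,np.hypot(*d[:2]),c[:2])
A('w14',(378,242),(378,201),.177,2,120,80)
k=(2.6,170,100)
A('w16',(389,351),(413,400),.173,*k)
A('w17',(389,342),(447,354),.1685,*k)
A('w18',(389,342),(404,286),.164,*k)
A('w19',(388,309),(429,279),.164,*k)
E
```

```text
w14 89.56363268163445 0.015225842230088112 [ 0.60309913 -0.11346154]
w16 148.70703171649077 0.015031654624668137 [ 0.60049243 -0.1129465 ]
w17 200.70669580017793 0.015126213623451238 [ 0.60051057 -0.11302818]
w18 287.3313352650556 0.015373516608446674 [ 0.6003027  -0.11250234]
w19 286.5533069548385 0.015115131132435958 [ 0.60029536 -0.11374241]
```

{"name": "drive_tool", "arguments": {
  "plan": [
    {"offset": [0, 0, -3], "delta_rot": [0, 0, -7], "jaw": 6},
    {"offset": [0, 0, -6], "delta_rot": [0, 0, -14], "jaw": 6},
    {"offset": [0, 0, -9], "delta_rot": [0, 0, -21], "jaw": 6},
    {"offset": [0, 0, -10], "delta_rot": [0, 0, -28], "jaw": 6},
    {"offset": [0, 0, -10], "delta_rot": [0, 0, -28], "jaw": 6},
    {"offset": [0, 0, -10], "delta_rot": [0, 0, -28], "jaw": 6},
    {"offset": [0, 0, -10], "delta_rot": [0, 0, -28], "jaw": 6},
    {"offset": [0, 0, -10], "delta_rot": [0, 0, -28], "jaw": 6}
  ]
}}

```text
time: 53.85
position: [0.6, -0.1124, 0.3189]
tool_rot: [0.748, -0.663, -0.002, 0.001]
ft_force: [-0.3, -0.1, 0.6]
grip_width: 0.06
```

```bash
python3 st.py;python3 - <<'E'
from h import *
snap('side','s20',260,130,500,320,3.2)
snap('scene','c20',170,100,410,300,3.2)
E
```

```text
t 53.85 p [ 0.6    -0.1124  0.3189] q6 1.082 tilt [-0.0046  0.0018 -1.    ] to knob in tool cm [ 0.07 -0.09 -0.  ] F [-0.3 -0.1  0.6] Mz [ 0.02  0.13 -0.02] w 0.06
```

View pics/s20.png

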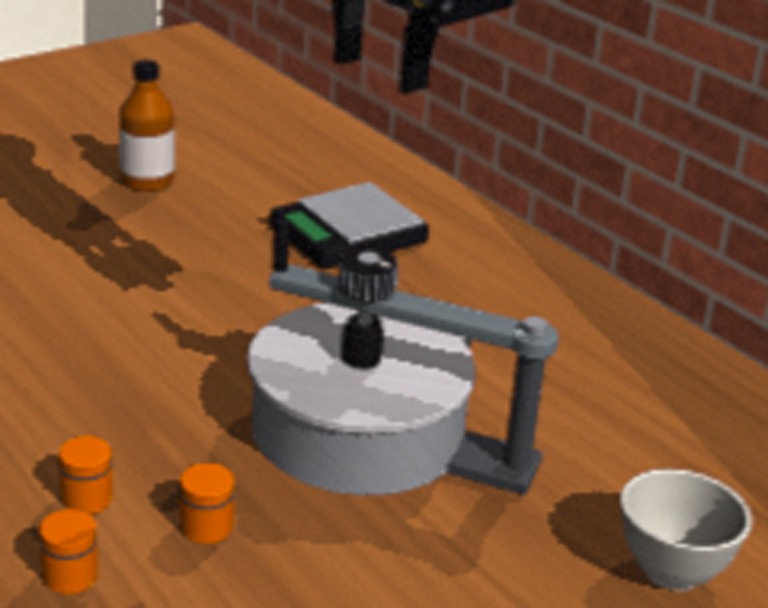

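View pics/c20.png

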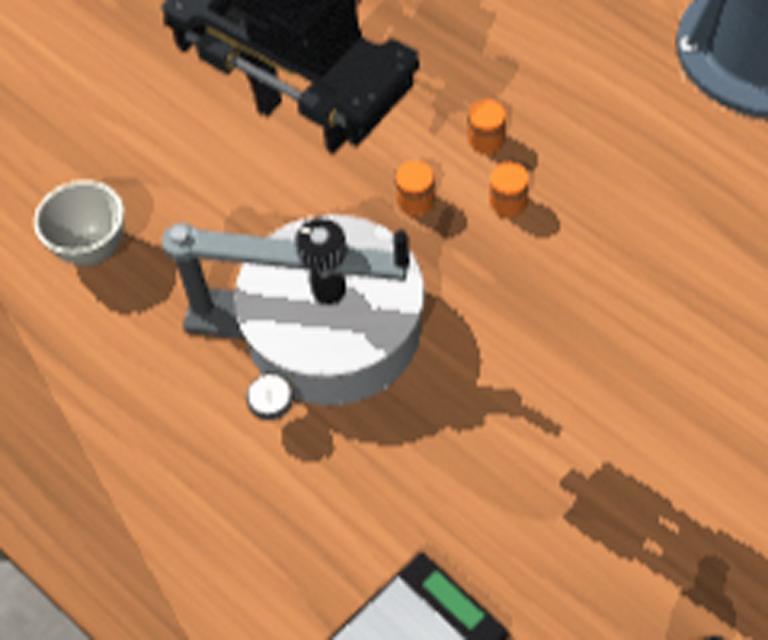

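```bash
python3 -c "
from rig import *
print(hand_in())"
```

```text
the job is handed in; nothing more can be done
None
```

The job is handed in at about 54 s, with all four steps done in order; `hand_in` gives no verdict. I stood both white tins in the chamber, the only real tins there, and left the three orange look-alikes alone. Then I seated the lid, swung the yoke to its stop, and screwed the knob down in three strokes plus a firmer check grip.

**Last checks:**
- **Tins:** both were upright on the chamber floor in the last picture before the lid covered them. I could not check them after that.
- **Lid:** pictures show it level, with no gap at the rim. The wrist force went from about −4 N to 0 as it sat down.
- **Yoke:** it pushed back with about 17 N at the stop, and the handle was within about 1 mm of its closed position in the wrist picture after release.
- **Knob:** it would not turn further even at 1.2 N m, and the grip slipped.
- **Other objects:** the scale, bottle and bowl look unmoved, and the gripper is clear of everything.

**One disagreement:** the knob's mark turned only about 883° (15.4 rad), not the 917° of full travel. At the start the mark already sat about 34° (0.6 rad) clockwise of the bar. If zero is along the bar, which I assumed, the total is 16.0 rad, matching the hard stop.

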